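# Set a reflectance stand up for its white reference

### The job

Set up the reflectance stand for a white reference: carry the white tile, level on its lifter and never with the fingers on the tile, over to the stand, leave it lying flat and centred on the round stage, and put the empty lifter back down flat on its blue mat. Once the tile is on the stage, push the spring-loaded probe down by its leaning T-handle and turn it clockwise until it sits in its holding notch and stays down when let go. Leave everything else on the bench where it is.

Things in the scene. Friction and masses are not known exactly. Their poses are not given: they have to be found in the camera images.
- stand: reflectance stand, fixed: grey housing 210 x 190 x 30 mm (x -130 to 80, y -120 to 70 mm) with a stage post and a leaning steel sleeve held by a 26 mm column at (-40, -90) mm, 159 mm high, so the stage is free to reach from the stand's +y side. Origin: on the bench below the stage's centre; z up. While the probe is up, nothing over the stage hangs lower than 117 mm above the bench
- stage (a point): centre of the stage's round rubber top, 36 mm in diameter, 75 mm above the bench; it stands free, its post 28 mm in diameter down to 36 mm above the bench, so the lifter's prongs can pass down around it; axes as the stand's
- sleeve_top (a point): centre of the upper end of the leaning sleeve (37 mm in diameter, collars to 46 mm, 76 mm long), fixed. z axis: up along the probe's axis, which leans 35 degrees from vertical towards the stand's -x and passes through the centre of the face of a tile on the stage, 133 mm further down
- handle (a point): centre of the black T-handle: a bar 64 mm long, 14 mm thick, 24 mm tall, on a 14 mm stem. z axis: up along the probe's axis, 35 degrees from vertical; y: along the bar; x: across its 14 mm thickness. It moves and turns with the probe: 74 mm above the sleeve's top when raised, 38 mm when held, 29 mm at the end stop (the bar's underside is 12 mm nearer)
- probe (a joint): how far the probe is pushed down its axis, m: 0 raised (its spring, 4 N rising to 12 N, returns it there), 0.036 held in the notch, 0.045 end stop. Brass lugs run in J-slots in the sleeve: straight down, sideways under a ledge, then 5 mm up into the notch. The handle turns freely only beyond 0.042; let go before the notch, it snaps back. Held, the probe's tip stays clear of the tile
- turn (a joint): turn of the T-handle about the probe's axis, rad, clockwise seen looking down the axis from the handle: 0 at the start (a light spring, under 0.15 N m, turns it back there); from 0.70 on the lugs are under the notch and can rise into it, where it rests at about 0.74; 0.87 end stop
- lifter: tile lifter, steel fork with an orange handle, 194 mm long, 68 mm wide, 0.16 kg. Origin: underside, below the middle of the tile's seat; x points along the prongs, away from the handle; z up. Prongs 12 mm wide, 4 mm thick, x -39 to 36 mm at y = +-28 mm (44 mm clear between), joined behind by a cross plate to x = -52 mm; then a neck rises to the handle
- lifter_grip (a point): middle of the lifter's orange handle, at (-117, 0, 28) mm in the lifter's frame: the handle is 82 mm long, 18 mm wide and 20 mm tall, its underside 18 mm above the lifter's underside; a foot at its far end lets the lifter lie level. Axes as the lifter's
- tile: the white reference tile: a round white ceramic face in a dark steel holder, 70 mm in diameter, 10 mm thick, 0.11 kg, lying loose on the lifter's prongs at the start. Origin: centre of its underside; z up
- mat: blue mat of the lifter, fixed, 260 x 130 x 3 mm. Origin: centre of its underside; x along its length
- amber_bottle: bystander: amber bottle, 60 mm in diameter, 140 mm tall, origin under its centre
- wash_bottle: bystander: white wash bottle with a bent spout, 60 mm in diameter, 180 mm tall, origin under its centre
- tip_box: bystander: blue box of pipette tips, 85 x 120 x 63 mm, origin under its centre
- tube_rack: bystander: clear tube rack with 12 capped tubes, 75 x 210 x 92 mm, origin under its centre
- beaker: bystander: glass beaker, 68 mm in diameter, 85 mm tall, origin under its centre
- marker: bystander: white marker pen with a red cap, 132 mm long, lying down, origin under its middle
- tile_case: bystander: open black case 100 x 185 x 20 mm with a grey and a black tile in it, origin under its centre
- notebook: bystander: closed purple notebook 150 x 210 x 13 mm, origin under its centre
Not all that is in view belongs to the job. There is more than one size of the lifter; the job needs the larger.

How it is judged:
By the outcome, as a careful person would: the job done as asked, in the order asked, and still so for the second after the job is handed in, with the robot touching nothing.
It also fails if it takes over 72 s, if anything falls off the work surface, if the arm or the gripper's body presses on something with over 40 N, if the wrist force passes 120 N, or if a joint passes its speed limit or range.

### The arm

A 7-joint arm with a two-finger parallel gripper is mounted at the origin on the work surface. World frame = base frame: x ahead of the robot, y to its left, z up, the work surface at z = 0. Lengths are in m, angles in rad, forces in N, time in s.
With the tool pointing down it reaches from about 0.425 to 0.925 m from the base axis. Payload 6.8 kg.
Tool frame: the origin (TCP) lies on the centre line of the jaws, within the pads' length; the fingertips stand 25 mm ahead of it and the grasp point (between the pads) lies 6 mm ahead of it; z points along the fingers, y is the direction in which the jaws open and shut (so a half turn about z gives the same grasp; the last joint's range is limited). The gripper opens to 85 mm and grips with 20 to 120 N. Pads are 22 mm wide; open, the fingers measure 114 mm over their backs; the gripper's body (76 mm by 85 mm) begins 54 mm behind the grasp point. The pads swing forward as they close: fully open they stand 13 mm farther back than shut.
Start: joints at [-1.457, 0.477, 0.022, 1.555, -0.011, 1.109, -0.083], TCP at [0.148, 0.658, 0.22] pointing down, gripper open.
Joint ranges: [-2.96, 2.96], [-0.34, 2.1], [-1.41, 1.46], [0.24, 2.44], [-1.37, 4.51], [0.17, 1.92], [-2.96, 2.96]. Speed limits (rad/s): [2.39, 2.39, 3.14, 3.14, 3.14, 3.14, 3.14].

### API

Orientations are given as a unit quaternion [w, x, y, z].
In Python, from station import status, cams, order, models gives the robot as it stands.
- The arm moves only by the tool move_arm, never from a script. Its argument "steps" is one flat list of numbers, 7 for each row, row after row: the gripper's target within -1 to 1 (fully open at 1, half-way at 0, shut at -1), then the shift along the world's x, y, z in cm, then the turn, a rotation vector about the world's x, y, z in degrees. A call has 1 to 8 rows; each row shifts and turns the commanded pose from where the row before left it; what a row does not reach is not made up. A row lasts 1/10 s, in which the tool goes at most 50 mm and 8.59 degrees, less where a joint would pass 70% of its speed; a pose out of reach is approached as far as the arm can. A call with a gripper value outside its range is refused whole. The fingers move at their own pace and stop on an object; "newtons" is the grip in N (left out, the last holds). Time passes only in rows, so rows that do not move let the fingers close. It gives the time, the measured TCP pose, the force and the opening at its end, in the units of the state.
- status.get_obs(): the state, without advancing time (a new reading comes with each control period).
- cams.read_camera(name): name is "scene" or "top"; returns a dict with "pixels" (420x560x3 uint8, red, green, blue), "mtx" (3x3 intrinsics, pixels), "dist_coeffs" ([k1, k2, p1, p2, k3] as OpenCV has them; the pictures are not rectified), "T" (4x4, takes a point from camera to world coordinates). Camera axes: x right, y down, z forward; pixel columns grow to the right and rows downward; lengths in m; the calibration is good to about 2 mm. A picture is of the moment at which its call begins. There is no depth.
- order.hand_in(): hands the job in, once; it reports no verdict.
Trained networks look in the newest picture that a camera, given by its name, has taken for a name from the list of things; names that differ only in an ending like _2 or _b are one class to them, and where a whole thing is asked for, a point or a joint stands for the part that bears it (a point fixed in the world has none). Each returns a list of dicts, best first, with "score" (0 to 1); they miss things now and then, are a little off and sometimes report something else, mostly with a low value. They report only what shows in the picture. A call takes as long as a camera call. They do not tell look-alikes from the thing itself.
- models.silhouettes(camera, query): "region" (420x560 bool, what is visible of it) and "box" ([centre column, centre row, width, height] in pixels, round what is visible of it).
- models.place_of(camera, query): "position" ([row, column] in pixels: a listed point, or the origin of a listed thing).
The state is a dict: "t": time; "q": joint angles; "joint_vel": joint speeds; "joint_torque": joint torques, N m; "eef_pos": TCP position; "tool_rot": TCP orientation; "contact_force": force on the tool from outside, world axes, zero at the start; "torque": the same for the moment, N m; "gripper_width": opening from 0.0 (shut) to 1.0 (fully open).
Only numpy, scipy, OpenCV 4.12 (cv2) and the standard library are available. Lean on these libraries where they do the work, as an engineer would, in place of code of your own. Each camera call takes 0.05 s, during which the arm holds its last target.

## Working session

There is one attempt and no reset: what is moved stays moved. The work goes in short steps, Python scripts to look and compute and a tool call to move; the robot and the scene stay as the last step left them, time stands still between calls to the robot, and variables do not carry over. Pictures are saved under pics/ and viewed, and the job is handed in when it is done.

Besides the shell and the picture viewer there is one more tool, called after "Request:" as name(argument=value, ...) on one line, values as JSON. move_arm: Moves the arm, as the interface text tells. Its arguments: {"type":"object","properties":{"steps":{"type":"array"},"newtons":{"type":"number"}},"required":["steps"]}

```bash
ls; mkdir -p pics
python3 - <<'E'
from station import status,cams,models
import cv2
print(status.get_obs())
for c in ["scene","top"]:
    r=cams.read_camera(c); print(c,r["mtx"],r["dist_coeffs"],r["T"])
    cv2.imwrite(f"pics/{c}0.png",cv2.resize(r["pixels"][:,:,::-1],(784,588),interpolation=cv2.INTER_CUBIC))
    for n in ["stand","stage","sleeve_top","handle","lifter","lifter_grip","tile","mat","amber_bottle","wash_bottle","tip_box","tube_rack","beaker","marker","tile_case","notebook"]:
        print(n,[(round(d["score"],2),[round(float(v)) for v in d["position"]]) for d in models.place_of(c,n)])
E
```

```text
pics
{'t': 0.0, 'q': array([-1.45707995,  0.47784436,  0.0223771 ,  1.55648244, -0.0115351 ,
        1.10929381, -0.08307866]), 'joint_vel': array([-8.08569649e-04, -7.43597115e-04,  4.60666004e-04, -2.49584757e-04,
       -1.95942943e-03, -1.66145261e-03,  3.32265913e-05]), 'joint_torque': array([-2.09317623e-04, -5.96438742e+01,  1.60765104e+00, -2.81200022e+01,
        1.23702458e-02,  9.25536908e-03, -2.65579292e-07]), 'eef_pos': array([0.14839277, 0.65783936, 0.2188837 ]), 'tool_rot': array([-4.07905088e-05,  1.10684001e-01,  9.93855196e-01, -9.48862292e-04]), 'contact_force': array([-0.63027206,  0.30487393, -0.76208563]), 'torque': array([0.01123114, 0.00389299, 0.05547437]), 'gripper_width': 0.9967377857147857}
scene [[396.64861269   0.         280.09508492]
 [  0.         396.64861269 205.4185804 ]
 [  0.           0.           1.        ]] [-0.11342789  0.          0.          0.          0.        ] [[ 0.01044363  0.75683965 -0.65351716  1.33126718]
 [ 0.99993137 -0.01137395  0.00280736  0.05917838]
 [-0.00530835 -0.65350163 -0.7569065   1.12506715]
 [ 0.          0.      
[... 1040 characters left out ...]
       0.          1.        ]]
stand [(0.67, [194, 319])]
stage [(0.73, [190, 317]), (0.33, [218, 228])]
sleeve_top [(0.84, [205, 338]), (0.23, [257, 415])]
handle [(0.82, [214, 348]), (0.25, [148, 296])]
lifter [(0.81, [303, 234]), (0.72, [220, 247]), (0.31, [148, 296])]
lifter_grip [(0.77, [226, 208]), (0.71, [281, 215])]
tile [(0.85, [217, 241])]
mat [(0.8, [217, 226])]
amber_bottle [(0.55, [150, 346]), (0.31, [194, 314])]
wash_bottle [(0.58, [145, 229])]
tip_box [(0.87, [144, 299]), (0.46, [218, 238]), (0.36, [262, 154])]
tube_rack [(0.67, [190, 143])]
beaker [(0.69, [217, 244]), (0.57, [258, 412])]
marker [(0.61, [165, 241])]
tile_case [(0.76, [267, 306])]
notebook [(0.25, [205, 338])]
```

View pics/scene0.png

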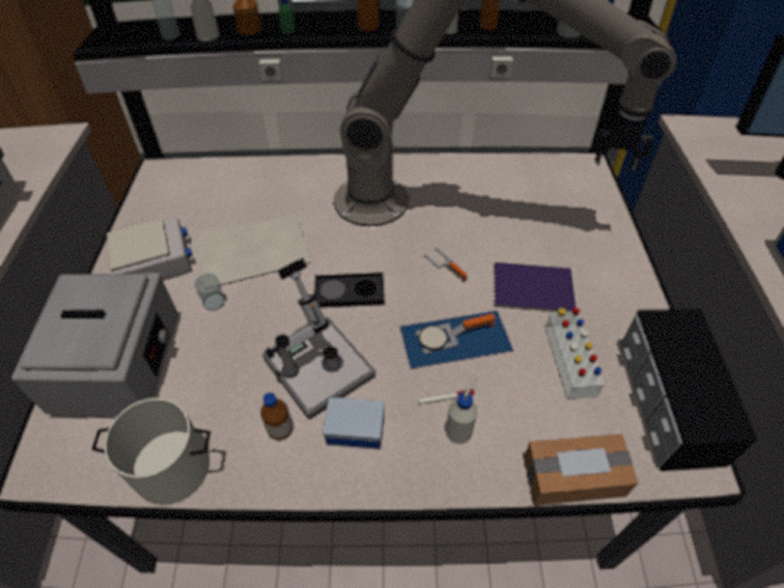

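View pics/top0.png

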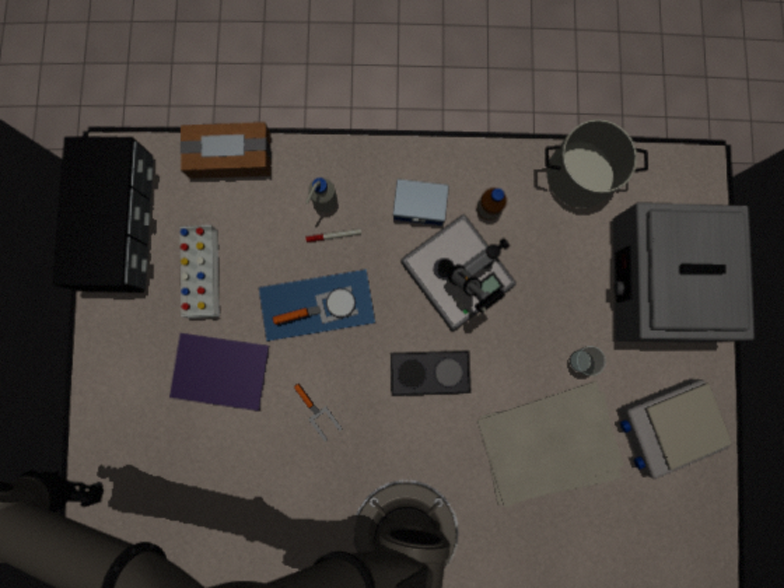

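```bash
cat > h.py <<'E'
import numpy as np,cv2
from station import status,cams,models
from scipy.spatial.transform import Rotation as R
def ray(r,px):  # px (col,row)
    p=cv2.undistortPoints(np.array([[px]],float),r["mtx"],r["dist_coeffs"])[0,0]
    T=r["T"]; return T[:3,3],T[:3,:3]@np.array([p[0],p[1],1.])
def onz(r,px,z):
    o,d=ray(r,px); return o+d*(z-o[2])/d[2]
def proj(r,P):
    T=np.linalg.inv(r["T"]); rv=cv2.Rodrigues(T[:3,:3])[0]
    return cv2.projectPoints(np.atleast_2d(np.array(P,float)),rv,T[:3,3],r["mtx"],r["dist_coeffs"])[0][:,0]
def tri(r1,p1,r2,p2):
    o,d=ray(r1,p1);a,b=ray(r2,p2)
    s=np.linalg.lstsq(np.c_[d,-b],a-o,rcond=None)[0]
    return (o+d*s[0]+a+b*s[1])/2,np.linalg.norm(o+d*s[0]-a-b*s[1])
def crop(r,name,c0,r0,w,h,k,pts=[]):
    im=cv2.resize(np.ascontiguousarray(r["pixels"][r0:r0+h,c0:c0+w,::-1]),None,fx=k,fy=k,interpolation=cv2.INTER_CUBIC)
    for p in pts: cv2.circle(im,(int((p[0]-c0+.5)*k),int((p[1]-r0+.5)*k)),2,(0,255,0),-1)
    cv2.imwrite("pics/"+name,im)
E
python3 - <<'E'
from h import *
s=cams.read_camera("scene");t=cams.read_camera("top")
crop(s,"s_stand.png",180,175,100,125,6); crop(t,"t_stand.png",275,145,105,100,7)
crop(s,"s_lift.png",270,165,110,100,7); crop(t,"t_lift.png",175,180,110,140,5)
E
```

```text
(no output)
```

View pics/s_stand.png

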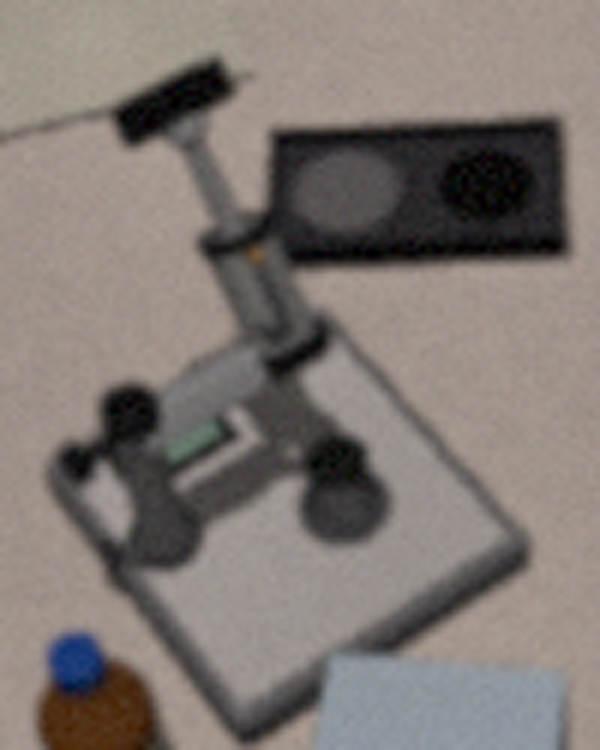

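View pics/t_stand.png

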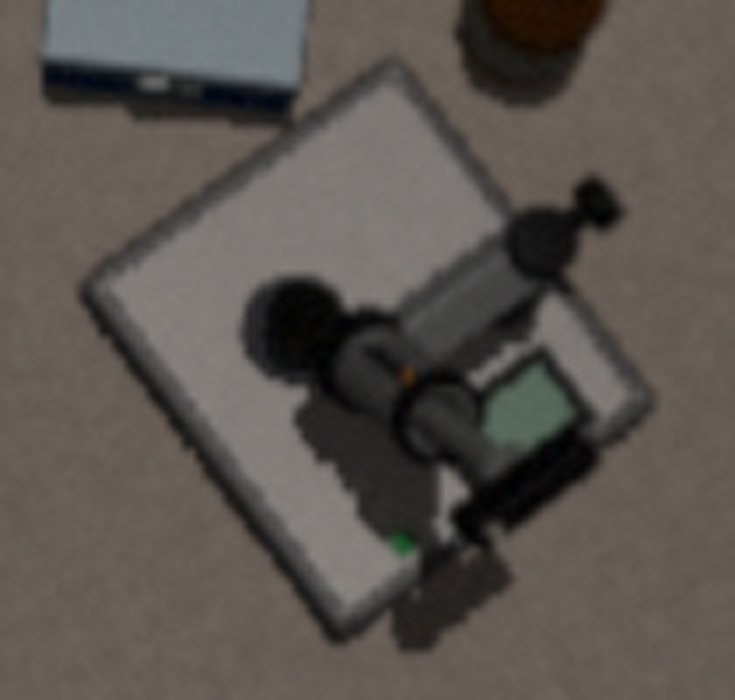

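View pics/s_lift.png

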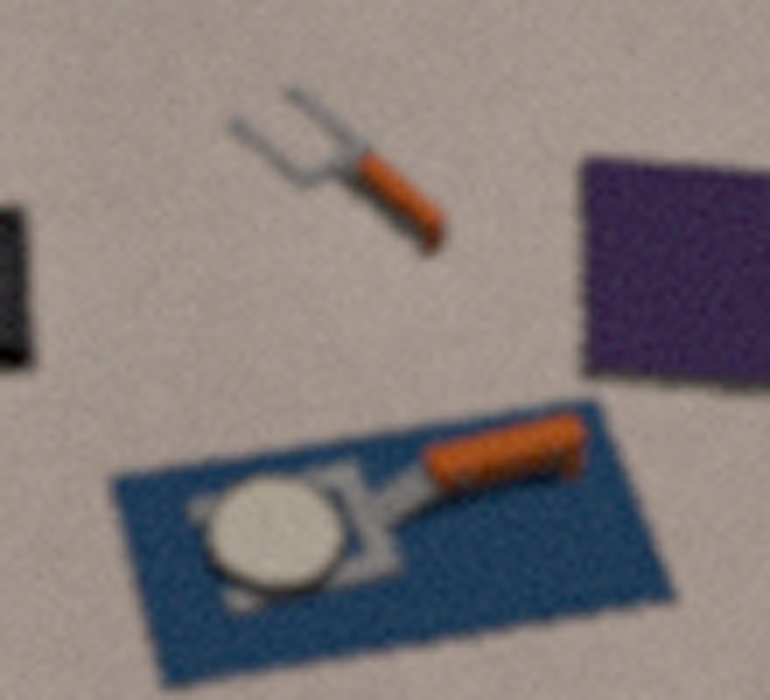

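View pics/t_lift.png

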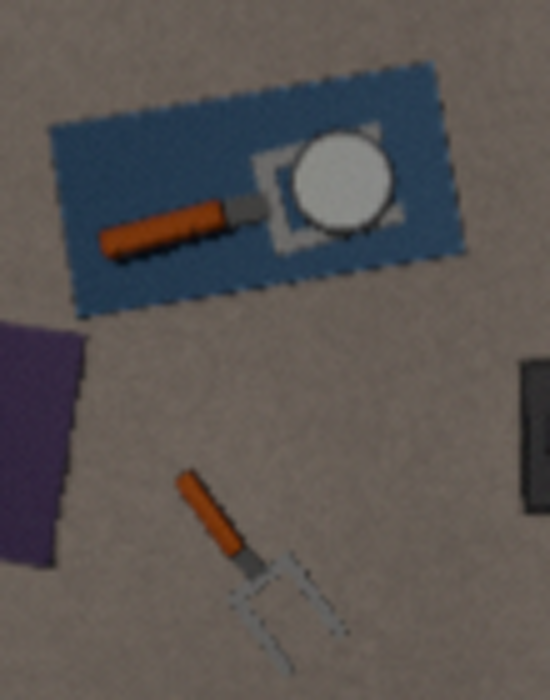

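```bash
cat > fit.py <<'E'
from h import *
from scipy.optimize import least_squares
s=cams.read_camera("scene");t=cams.read_camera("top")
q={}
for r,c in ((s,"scene"),(t,"top")):
    for n in ["stand","stage","sleeve_top","handle","lifter","lifter_grip","tile","mat"]:
        q[c,n]=[(d["score"],np.array(d["position"])[::-1]) for d in models.place_of(c,n)]
a=np.radians(35);u=np.array([-np.sin(a),0,np.cos(a)])
P={"stage":np.array([0,0,.075]),"sleeve_top":np.array([0,0,.085])+.133*u,"handle":np.array([0,0,.085])+.207*u,"stand":np.zeros(3)}
def pt(p,l):
    return np.r_[p[:2],0]+R.from_euler('z',p[2]).apply(l)
def near(r,c,n,w):
    pr=proj(r,w)[0]; L=q[c,n]
    return min((x[1]-pr for x in L),key=np.linalg.norm) if L else np.zeros(2)
def res(p):
    return np.concatenate([np.clip(near(r,c,n,pt(p,l)),-15,15) for n,l in P.items() for r,c in ((s,"scene"),(t,"top"))])
x0=onz(t,(317,190),.075)
f=least_squares(res,[x0[0],x0[1],np.radians(35)],loss="soft_l1")
print("stand",f.x,np.degrees(f.x[2])); print(f.fun.round(1))
p=f.x
C=[pt(p,[x,y,z]) for z in (0,.03) for x,y in((-.13,-.12),(-.13,.07),(.08,.07),(.08,-.12))]+[pt(p,l) for l in P.values()]+[pt(p,[.018*np.cos(k),.018*np.sin(k),.075]) for k in np.arange(0,6.3,.4)]
crop(s,"s_fit.png",180,175,100,125,6,proj(s,C)); crop(t,"t_fit.png",275,145,105,100,7,proj(t,C))
# lifter
g=[tri(s,(340,230),t,(208,226)),tri(s,(308,241),t,(241,217))]
print(g)
print("grip top z.031",onz(t,(208,226),.031),"tile@.007",onz(t,q["top","tile"][0][1],.007),onz(s,q["scene","tile"][0][1],.007), "mat",onz(t,q["top","mat"][0][1],0),onz(s,q["scene","mat"][0][1],0),q["top","lifter"],onz(t,q["top","lifter_grip"][0][1],.031),onz(s,q["scene","lifter_grip"][0][1],.031))
E
python3 fit.py
```

```text
stand [ 0.61722613 -0.0818826   0.63956016] 36.64409806699557
[ 0.1  2.9  0.5  0.3 -1.5  2.  -1.5  1.6 -1.  -1.  -2.6 -2.   1.4 -2.6
  1.6  0.1]
[(array([0.49809922, 0.27243821, 0.02556091]), np.float64(0.003434509403405779)), (array([0.53080399, 0.16323503, 0.0083635 ]), np.float64(0.01036072992012988))]
grip top z.031 [0.49784294 0.27339786 0.031     ] tile@.007 [0.53366757 0.17222469 0.007     ] [0.52369786 0.16441246 0.007     ] mat [0.51723352 0.21916298 0.        ] [0.53791754 0.22052489 0.        ] [(0.74, array([232.7, 302.8])), (0.69, array([245.3, 218.2]))] [0.48800156 0.25781869 0.031     ] [0.49564593 0.26302596 0.031     ]
```

View pics/t_fit.png

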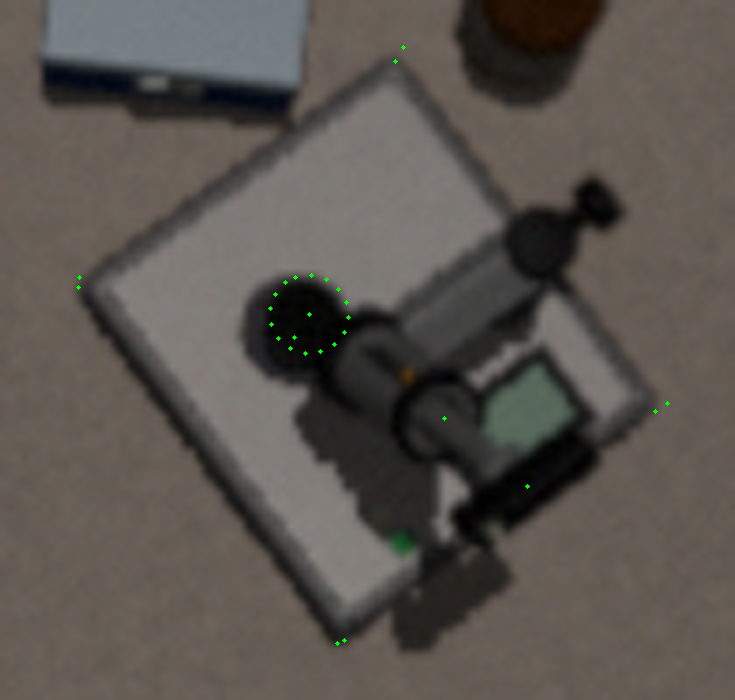

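View pics/s_fit.png

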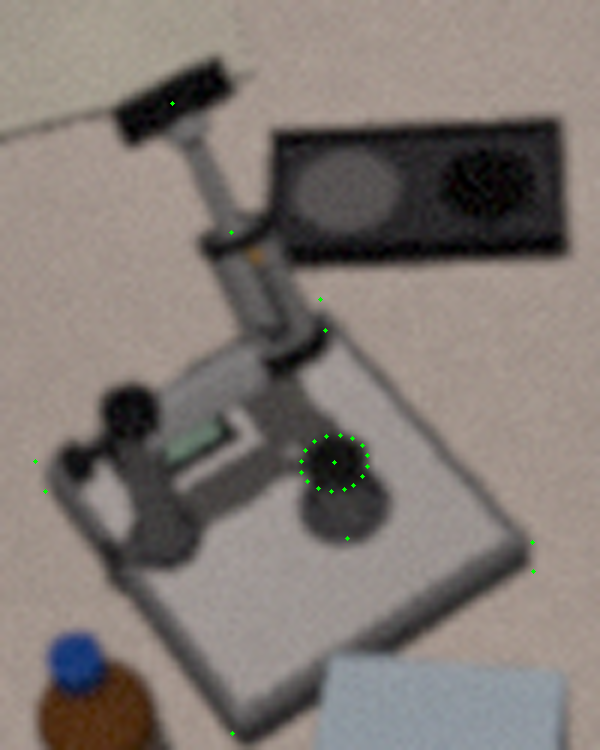

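```bash
cat > edge.py <<'E'
from h import *
from scipy.ndimage import map_coordinates,gaussian_filter
t=cams.read_camera("top");s=cams.read_camera("scene")
p=np.array([.6172,-.0819,.6396])
def pt(p,l): return np.r_[p[:2],0]+R.from_euler('z',p[2]).apply(l)
import cv2
for r,nm in((t,"top"),(s,"scene")):
  g=gaussian_filter(r["pixels"].astype(float).mean(2),.7)
  for name,A,B in (("-y",(-.13,-.12),(.08,-.12)),("+x",(.08,-.12),(.08,.07)),("+y",(.08,.07),(-.13,.07)),("-x",(-.13,.07),(-.13,-.12))):
    A=np.array(A);B=np.array(B);n=A+B-2*np.array([-.025,-.025]);n=n/np.linalg.norm(n)
    n=np.array({"-y":(0,-1),"+x":(1,0),"+y":(0,1),"-x":(-1,0)}[name])
    print(nm,name)
    off=np.arange(-.016,.0161,.002)
    for k in (.15,.3,.45,.6,.75,.9):
        L=[pt(p,np.r_[A+(B-A)*k+n*o,.03]) for o in off]
        px=proj(r,L); v=map_coordinates(g,[px[:,1],px[:,0]],order=1)
        print(k,v.round().astype(int))
E
python3 edge.py
```

```text
top -y
0.15 [115 108  96  83  73  69  71  78  85  90  93  93  94  94  93  93  92]
0.3 [116 109  97  84  73  67  70  76  83  89  92  93  92  92  92  92  92]
0.45 [21 21 22 23 23 22 21 21 20 19 18 17 16 16 15 17 19]
0.6 [111 103  91  80  72  70  72  79  86  92  95  96  96  95  95  95  95]
0.75 [111 103  92  81  72  67  72  79  86  92  93  94  94  94  95  96  95]
0.9 [109  98  86  77  71  72  76  83  90  94  96  96  96  95  94  90  82]
top +x
0.15 [120 117 112 103  92  81  71  69  72  79  87  92  94  95  95  95  95]
0.3 [121 118 112 102  90  80  71  69  71  78  81  79  71  60  52  54  66]
0.45 [121 117 110  98  86  77  70  69  72  81  89  91  92  85  77  66  55]
0.6 [121 118 111 100  88  78  71  70  73  82  89  94  97  97  98  98  97]
0.75 [123 120 112  99  86  77  71  72  76  84  91  94  96  96  96  96  96]
0.9 [124 120 112 100  87  78  71  71  76  83  90  93  95  96  96  97  97]
top +y
0.15 [125 124 121 114 102  88  75  63  51  42  46  57  69  81  89  92  93]
0.3 [126 124 120 110  98  86  74  62  50  43  44  55  71  82  89  92  94]
0.45 [125 124 119 110  98  85  73  61  50  45  46  58
[... 1737 characters left out ...]
0 118 128 137 144 147 149 150 150 149]
0.6 [149 148 142 134 125 116 115 119 127 137 144 149 150 150 149 148 148]
0.75 [151 147 139 129 119 113 113 118 127 136 143 146 148 148 148 148 148]
0.9 [ 42  41  46  55  65  77  92 106 119 130 139 144 146 147 147 148 149]
scene -x
0.15 [70 71 69 64 60 56 55 56 59 63 67 72 75 78 81 83 85]
0.3 [110 114 117 119 116 113 109 105 103 104 110 117 126 134 141 145 147]
0.45 [115 117 118 119 118 116 113 110 108 110 117 124 132 138 143 146 147]
0.6 [101  98  90  83  76  71  67  67  69  72  78  85  95 105 117 124 131]
0.75 [ 32  28  25  24  25  28  31  34  41  47  55  65  76  90 102 114 126]
0.9 [ 21  21  22  29  37  48  63  81  98 113 126 135 142 145 147 148 148]
```

```bash
cat > seg.py <<'E'
from h import *
t=cams.read_camera("top");s=cams.read_camera("scene")
def comp(m,seed):
    n,l,st,c=cv2.connectedComponentsWithStats(m.astype(np.uint8)); 
    L=l[int(seed[1]),int(seed[0])]; return l==L,st[L],c[L]
for r,nm,seed,(x0,y0,x1,y1) in((t,"top",(318,190),(311,184,325,197)),(s,"scene",(236,252),(229,246,243,258))):
    g=r["pixels"].astype(int).mean(2)
    print(nm);print(g[y0-3:y1+3,x0-3:x1+3].astype(int))
# colour parts
for r,nm in((t,"top"),(s,"scene")):
    p=cv2.cvtColor(r["pixels"],cv2.COLOR_RGB2HSV).astype(int)
    reg=np.zeros(p.shape[:2],bool)
    reg[170:250,175:280]=1 if nm=="top" else 0
    if nm=="scene": reg[215:270,275:375]=1
    H,S,V=p[...,0],p[...,1],p[...,2]
    for n,m in(("mat",(H>95)&(H<125)&(S>90)),("orange",((H<18)&(S>130)&(V>60))),("white",(S<60)&(V>(120 if nm=="top" else 150)))):
        m=(m&reg).astype(np.uint8); k,l,st,c=cv2.connectedComponentsWithStats(m)
        j=1+np.argmax(st[1:,4]); mm=(l==j).astype(np.uint8)
        cnt=max(cv2.findContours(mm,cv2.RETR_EXTERNAL,cv2.CHAIN_APPROX_NONE)[0],key=cv2.contourArea)
        z={"mat":.003,"orange":.041,"white":.017}[n]
        rect=cv2.minAreaRect(cnt)
        M=cv2.moments(cnt)
        cc=(M['m10']/M['m00'],M['m01']/M['m00'])
        w=np.array([onz(r,q,z)[:2] for q in cnt[:,0].astype(float)])
        rw=cv2.minAreaRect((w*1000).astype(np.float32))
        print(nm,n,st[j],"cpx",np.round(cc,1),"cw",onz(r,cc,z).round(4),"rect mm",np.round(rw[0],1),np.round(rw[1],1),round(rw[2],2))
E
python3 seg.py
```

```text
top
[[121 123 124 123 123 124 125 123 122 124 122 124 123 123 122 122 121 118
  121 122]
 [121 124 124 122 123 123 123 123 124 122 124 123 123 124 123 123 121 121
  121 122]
 [123 122 122 124 124 122 120 122 120 118 120 119 121 124 124 121 123 122
  122 122]
 [124 122 122 122 118 113  96  86  80  74  78  82  94 118 122 123 121 122
  122 123]
 [125 123 123 114  93  78  59  38  30  24  24  31  51  81 105 117 122 124
  120 122]
 [122 123 114  86  58  45  30  16   8   5   6  10  17  34  64  95 122 123
  123 122]
 [123 120  95  58  41  30  15   9   5   7   5   5   8  11  27  69 116 121
  119 120]
 [121 115  67  42  35  20   9   7  10   4   7   8   8   5  15  47  97 110
   89  86]
 [122 111  52  42  33  15  11   6   6   9   4   3   8   7  10  24  53  64
   40  39]
 [120  98  51  41  34  12   6   1   0   7   4  10   8   4   3   5  15  15
    4   6]
 [118  87  46  39  33  16   8   7   7   6   8   7   7   8   4   6   1   7
   10  22]
 [115  75  44  39  24  10   8   5   7   9   8   7   4   8   4   3   3  17
   30  46]
 [116  82  45  36  29  12  13   9   3   4   5   2   7   5   3   5  21  42
  
[... 2074 characters left out ...]
3   81   50 2112] cpx [225.8 217.7] cw [0.5284 0.2193 0.003 ] rect mm [528.8 219.3] [126.8 256.2] 10.47
top orange [195 220  25  11 127] cpx [206.8 225.2] cw [0.4997 0.276  0.041 ] rect mm [499.6 275.9] [16.5 79.7] 16.26
top white [234 208  19  17 252] cpx [242.9 215.9] cw [0.5339 0.1617 0.017 ] rect mm [533.6 161.3] [52.8 59.2] 0.91
scene mat [ 287  223   78   40 1321] cpx [326.5 245.1] cw [0.5456 0.2215 0.003 ] rect mm [529.7 218.1] [122.4 251.6] 10.45
scene orange [331 224  22  11 133] cpx [342. 229.] cw [0.5059 0.2752 0.041 ] rect mm [508.2 275.3] [29.2 81.1] 16.02
scene white [ 275  215  100   55 2839] cpx [322.6 243.2] cw [0.5473 0.2065 0.017 ] rect mm [536.5 219.8] [354.6 228.2] 88.94
```

Request:
move_arm(steps=[1,2.5,-2.7,0,0,0,-4.4,1,2.5,-2.7,0,0,0,-4.4,1,2.5,-2.7,0,0,0,-4.4,1,2.5,-2.7,0,0,0,-4.4,1,2.5,-2.7,0,0,0,-4.4,1,2.5,-2.7,0,0,0,-4.4,1,2.5,-2.7,0,0,0,-4.4], newtons=100)

```text
t: 3.6
eef_pos: [0.3244, 0.4684, 0.2201]
tool_rot: [-0.0, 0.372, 0.928, 0.0]
contact_force: [-0.3, 0.6, 0.3]
gripper_width: 1.0
```

Request:
move_arm(steps=[1,2.5,-2.7,0,0,0,-4.4,1,2.5,-2.7,0,0,0,-4.4,1,2.5,-2.7,0,0,0,-4.4,1,2.5,-2.7,0,0,0,-4.4,1,2.5,-2.7,0,0,0,-4.4,1,2.5,-2.7,0,0,0,-4.4,1,2.5,-2.7,0,0,0,-4.4,1,0,0,0,0,0,0])

```text
t: 4.4
eef_pos: [0.5023, 0.275, 0.2205]
tool_rot: [0.002, 0.608, 0.794, 0.0]
contact_force: [-0.6, 0.5, -0.2]
gripper_width: 1.001
```

```bash
cat > st.py <<'E'
from h import *
o=status.get_obs(); q=o["tool_rot"]; M=R.from_quat([q[1],q[2],q[3],q[0]]).as_matrix()
print("t",round(o["t"],2),"pos",o["eef_pos"].round(4),"z",M[:,2].round(4),"y yaw",np.degrees(np.arctan2(M[1,1],M[0,1])).round(2),"w",round(o["gripper_width"],3),"F",o["contact_force"].round(1),"T",o["torque"].round(2));print("q",o["q"].round(2))
E
python3 st.py
```

```text
t 4.4 pos [0.5023 0.275  0.2205] z [ 0.0027 -0.0018 -1.    ] y yaw 15.1 w 1.001 F [-0.6  0.5 -0.2] T [-0.02 -0.02  0.01]
q [-0.94  0.32  0.41  1.83 -0.14  1.02 -0.21]
```

```bash
python3 - <<'E'
from h import *
t=cams.read_camera("top");s=cams.read_camera("scene")
crop(t,"t1.png",175,180,110,80,7); crop(s,"s1.png",270,165,110,100,7)
E
python3 st.py
```

```text
t 4.5 pos [0.4989 0.2798 0.22  ] z [ 1.e-04  2.e-04 -1.e+00] y yaw 15.6 w 1.003 F [-0.5  0.9 -0.6] T [-0.    0.05 -0.  ]
q [-0.94  0.32  0.4   1.83 -0.15  1.02 -0.21]
```

View pics/s1.png

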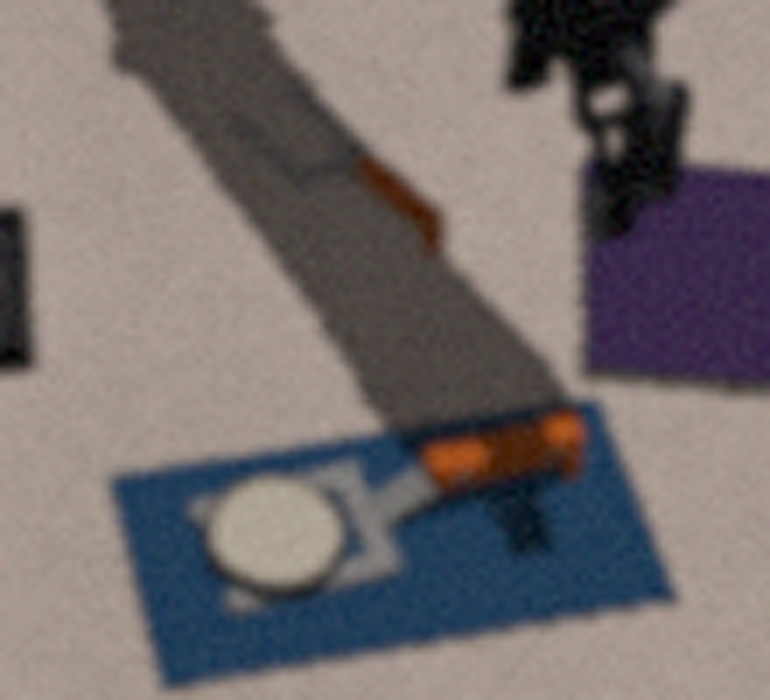

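Request:
move_arm(steps=[1,0.1,-0.4,-3,0,0,0.6,1,0,0,-3,0,0,0,1,0,0,-3,0,0,0,1,0,0,-3,0,0,0,1,0,0,-3,0,0,0,1,0,0,-2,0,0,0,1,0,0,-1,0,0,0,1,0,0,0,0,0,0])

```text
t: 5.3
eef_pos: [0.498, 0.2772, 0.0388]
tool_rot: [-0.001, 0.599, 0.801, -0.001]
contact_force: [-0.2, 0.9, 0.6]
gripper_width: 1.001
```

```bash
python3 - <<'E'
from h import *
t=cams.read_camera("top");s=cams.read_camera("scene")
crop(t,"t2.png",175,180,110,80,7); crop(s,"s2.png",270,165,110,100,7)
E
python3 st.py
```

```text
t 5.4 pos [0.4997 0.2774 0.0407] z [ 7.e-04  9.e-04 -1.e+00] y yaw 16.35 w 0.999 F [-0.1 -0.2  0.6] T [0.05 0.03 0.02]
q [-0.86  0.56  0.31  1.96 -0.27  0.66 -0.09]
```

View pics/s2.png

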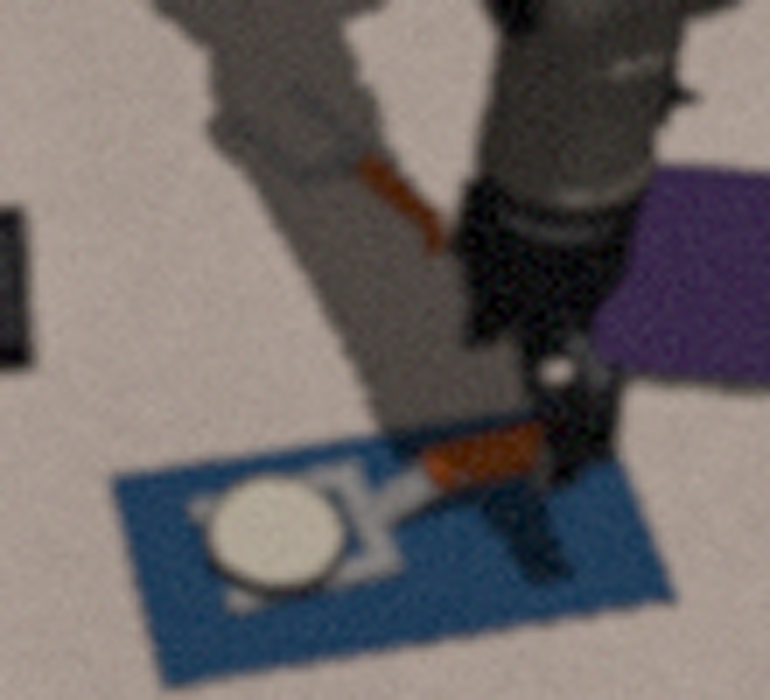

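View pics/t2.png

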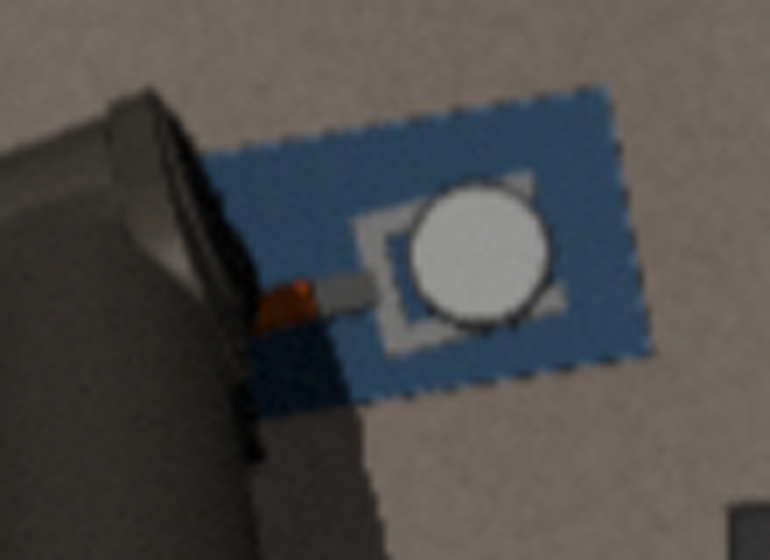

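Run:
```python
from h import *
s=cams.read_camera("scene")
c=np.array([.4997,.2774]);y=np.array([np.cos(np.radians(16.3)),np.sin(np.radians(16.3))]);x=np.array([y[1],-y[0]])
P=[]
for a in(-.011,.011):
  for w in(.0425,.057):
    for z in(.022,.035,.06): P.append(np.r_[c+y*w+x*a,z])
g=np.array([.4997,.2755])
for a in(-.041,.041):
  for w in (-.009,.009):
    for z in(.021,.041): P.append(np.r_[g+y*w+x*a,z])
crop(s,"s2b.png",310,200,70,60,11,proj(s,P))
```

```text
(no output)
```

View pics/s2b.png

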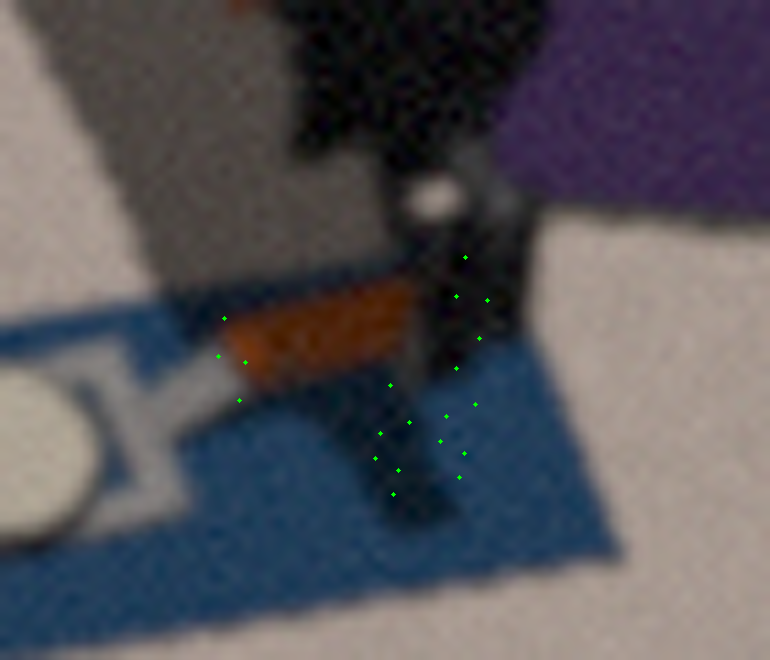

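Run:
```python
from h import *
s=cams.read_camera("scene");t=cams.read_camera("top")
print("shadow tip",onz(s,(310+420/11,200+515/11),.003))
print("s1 shadow tip",onz(s,(270+530/7,165+545/7),.003))
for z in(.016,.029,.045,.06): print(z,onz(s,(310+440/11,200+370/11),z))
crop(t,"t2b.png",130,160,150,110,5)
crop(s,"s2c.png",300,100,130,150,4)
```

```text
shadow tip [0.55408591 0.29552115 0.003     ]
s1 shadow tip [0.53727962 0.28892449 0.003     ]
0.016 [0.50745301 0.30586995 0.016     ]
0.029 [0.5171094  0.30297834 0.029     ]
0.045 [0.52899419 0.29941944 0.045     ]
0.06 [0.54013618 0.29608296 0.06      ]
```

View pics/s2c.png

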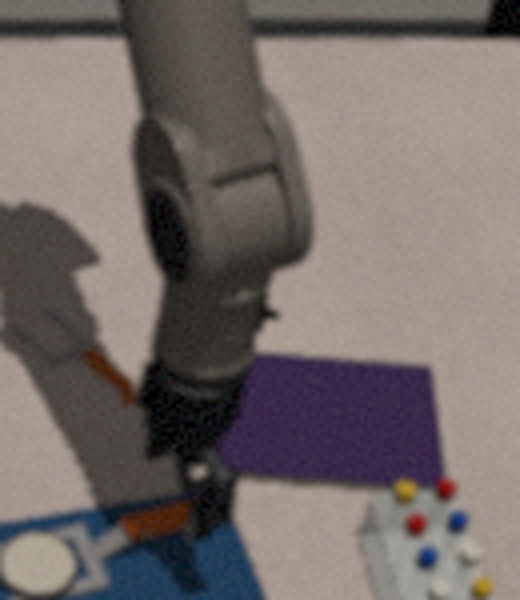

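View pics/t2b.png

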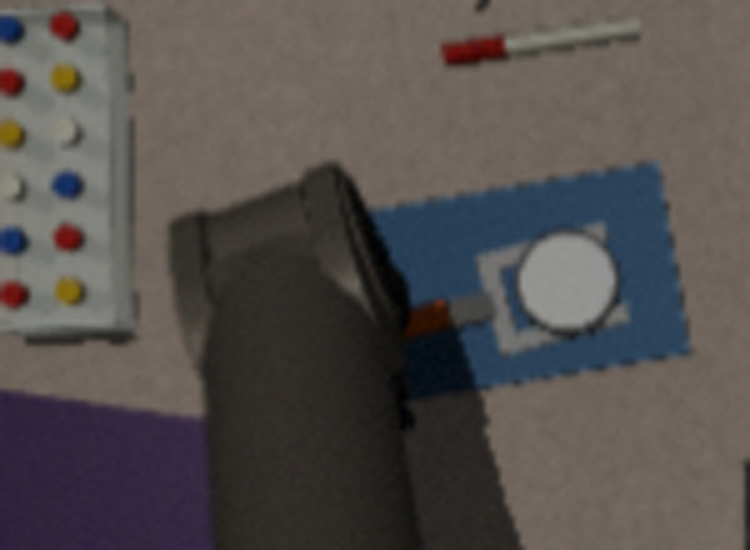

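```bash
python3 - <<'E'
from h import *
s=cams.read_camera("scene")
c=np.array([.4997,.2774]);y=np.array([np.cos(np.radians(16.3)),np.sin(np.radians(16.3))]);x=np.array([y[1],-y[0]])
P=[np.r_[c+y*w+x*a,.088] for a in(-.038,.038) for w in(-.0425,.0425)]
P+=[np.r_[c+y*a+x*w,.088] for a in(-.038,.038) for w in(-.0425,.0425)]
P+=[np.r_[c,z] for z in (.015,.034,.088,.2)]
print((proj(s,P)-[300,100]).round(1))
crop(s,"s2d.png",300,160,90,90,8,proj(s,P))
E
python3 st.py
```

```text
[[ 49.4 107.3]
 [ 59.6 126. ]
 [ 28.9 112.4]
 [ 38.4 131.4]
 [ 51.1 108. ]
 [ 28.2 113.6]
 [ 60.3 124.6]
 [ 36.6 130.7]
 [ 41.6 132.1]
 [ 42.2 128.8]
 [ 44.1 119.1]
 [ 48.2  96.7]]
t 5.6 pos [0.5001 0.277  0.041 ] z [ 0.0015  0.0013 -1.    ] y yaw 16.3 w 0.996 F [-0.   0.4 -0.4] T [-0.01 -0.04 -0.01]
q [-0.86  0.56  0.31  1.96 -0.27  0.66 -0.09]
```

View pics/s2d.png

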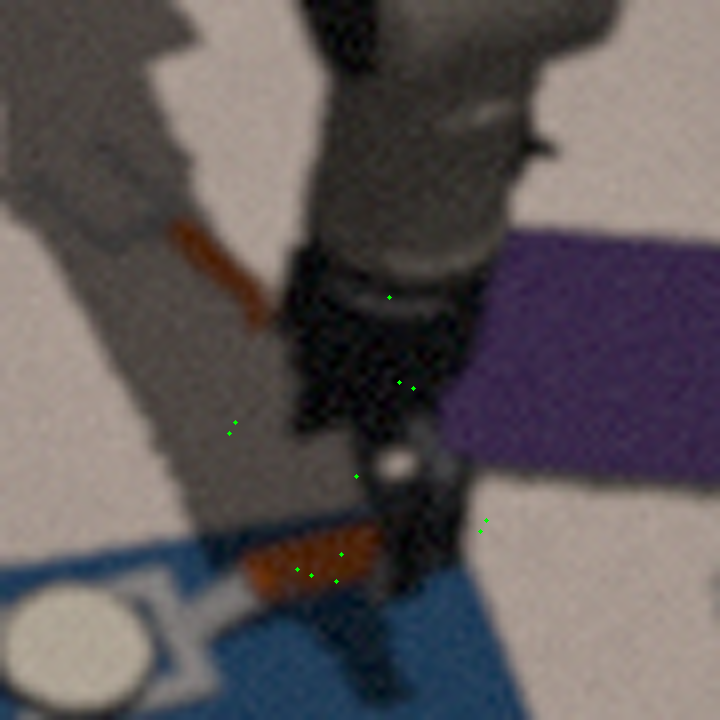

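Run:
```python
from h import *
t=cams.read_camera("top");s=cams.read_camera("scene")
a=onz(t,(275+453/7,145+597/7),0); print("handle shadow",a)
h=np.array([.522,-.151,.2546]); k=(a-h)/.2546; print(k)
for z in(.0,.016,.029,.045,.06): 
    p=onz(s,(310+440/11,200+372/11),z); print(z,p,"shadow->",p+k*(z-.003))
```

```text
handle shadow [ 0.49239442 -0.16001031  0.        ]
[-0.11628272 -0.03539007 -1.        ]
0.0 [0.49636851 0.30932976 0.        ] shadow-> [0.49671736 0.30943593 0.003     ]
0.016 [0.50824191 0.30577227 0.016     ] shadow-> [0.50673024 0.3053122  0.003     ]
0.029 [0.51788906 0.3028818  0.029     ] shadow-> [0.51486571 0.30196166 0.003     ]
0.045 [0.52976246 0.29932431 0.045     ] shadow-> [0.52487859 0.29783792 0.003     ]
0.06 [0.54089378 0.29598915 0.06      ] shadow-> [0.53426567 0.29397192 0.003     ]
```

Run:
```python
from h import *
im=0
for i in range(6): im=im+cams.read_camera("scene")["pixels"].astype(float)
im/=6
c=im[205:255,325:375]; c=255*np.clip(c/110,0,1)**.5
cv2.imwrite("pics/s2e.png",cv2.resize(c[:,:,::-1].astype(np.uint8),None,fx=12,fy=12,interpolation=cv2.INTER_CUBIC))
```

```text
(no output)
```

View pics/s2e.png

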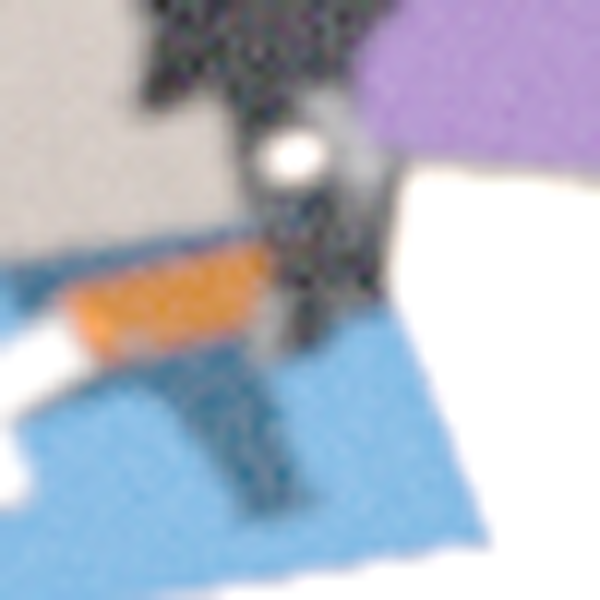

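Request:
move_arm(steps=[-0.25,0,0,0,0,0,0,-0.25,0,0,0,0,0,0,-0.25,0,0,0,0,0,0,-0.25,0,0,0,0,0,0], newtons=20)

```text
t: 6.4
eef_pos: [0.4995, 0.2764, 0.0399]
tool_rot: [0.0, 0.6, 0.8, -0.0]
contact_force: [0.3, 0.2, -0.6]
gripper_width: 0.377
```

```bash
cat > br.py <<'E'
from h import *
import sys
def bright(cam,name,c0,r0,w,h,k,n=2,g=.5,top=110,pts=None):
    im=0
    for i in range(n):
        r=cams.read_camera(cam); im=im+r["pixels"].astype(float)
    im/=n
    c=im[r0:r0+h,c0:c0+w]; c=255*np.clip(c/top,0,1)**g
    c=cv2.resize(np.ascontiguousarray(c[:,:,::-1]).astype(np.uint8),None,fx=k,fy=k,interpolation=cv2.INTER_CUBIC)
    if pts is not None:
        for p in proj(r,pts): cv2.circle(c,(int((p[0]-c0+.5)*k),int((p[1]-r0+.5)*k)),2,(0,0,255),-1)
    cv2.imwrite("pics/"+name,c)
E
python3 -c "
from br import *
bright('scene','s3.png',315,195,60,60,12)"
python3 st.py
```

```text
t 6.5 pos [0.4995 0.2765 0.0399] z [ 0.  0. -1.] y yaw 16.29 w 0.376 F [-1.  -0.4 -0.2] T [-0.   -0.02 -0.03]
q [-0.86  0.56  0.31  1.96 -0.27  0.66 -0.09]
```

View pics/s3.png

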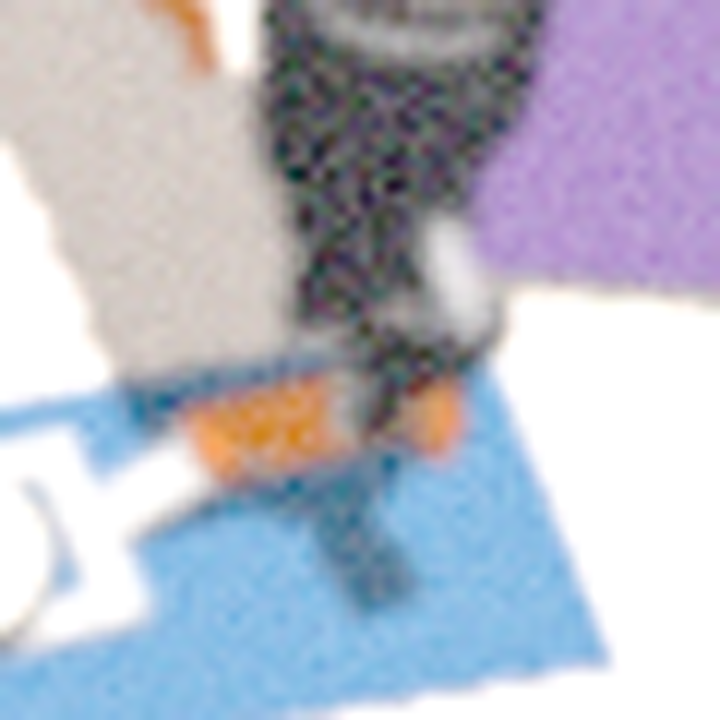

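```bash
python3 -c "
from br import *
c=np.array([.4995,.2765]);y=np.array([np.cos(np.radians(16.3)),np.sin(np.radians(16.3))]);x=np.array([y[1],-y[0]])
P=[np.r_[c+y*.016+x*a,z] for a in(-.011,.011) for z in(.02,.034,.05)]
bright('scene','s3b.png',330,215,30,30,20,2,.5,110,P)"
```

```text
(no output)
```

View pics/s3b.png

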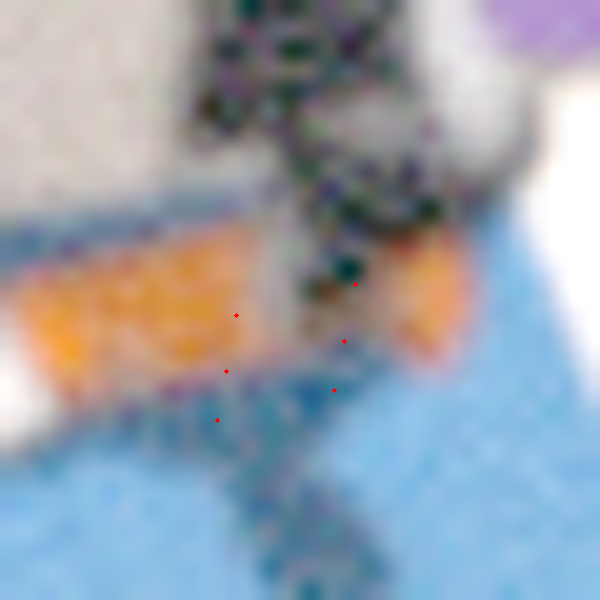

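Request:
move_arm(steps=[-0.25,0,0,-0.3,0,0,0,-0.45,0,0,0,0,0,0,-0.55,0,0,0,0,0,0,-0.65,0,0,0,0,0,0,-1,0,0,0,0,0,0,-1,0,0,0,0,0,0,-1,0,0,0,0,0,0], newtons=30)

```text
t: 7.3
eef_pos: [0.4995, 0.2765, 0.037]
tool_rot: [0.0, 0.6, 0.8, 0.0]
contact_force: [-0.4, -0.2, -0.6]
gripper_width: 0.001
```

Request:
move_arm(steps=[-1,0,0,0,0,0,0,-1,0,0,0,0,0,0,-1,0,0,0,0,0,0], newtons=110)

```text
t: 7.6
eef_pos: [0.4995, 0.2765, 0.0369]
tool_rot: [0.0, 0.6, 0.8, 0.0]
contact_force: [0.2, -0.8, 0.8]
gripper_width: -0.002
```

```bash
python3 -c "
from br import *
bright('scene','s4.png',270,190,110,80,7,2,.6,150)
bright('top','t4.png',175,180,110,80,7,2,.6,150)"
python3 st.py
```

```text
t 7.8 pos [0.4995 0.2765 0.0369] z [ 0.e+00  1.e-04 -1.e+00] y yaw 16.29 w 0.002 F [-0.7  0.5 -0.2] T [-0.    0.02  0.02]
q [-0.85  0.56  0.31  1.96 -0.27  0.66 -0.09]
```

View pics/s4.png

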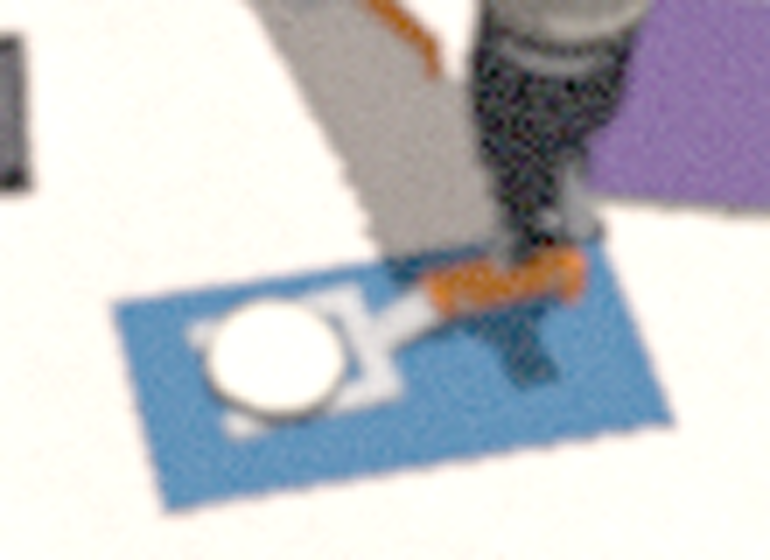

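View pics/t4.png

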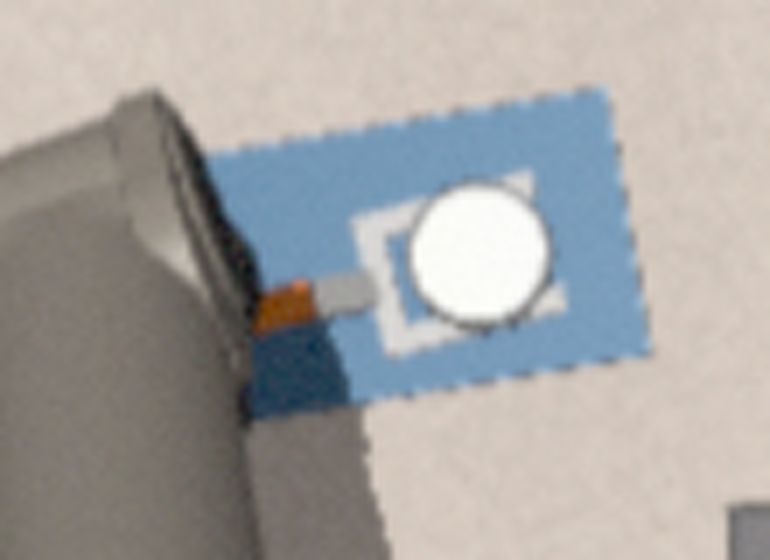

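Run:
```python
from h import *
s=cams.read_camera("scene");t=cams.read_camera("top")
for z in(.012,.03,.045,.06): print(z,onz(s,(270+517/7-.5,190+257/7-.5),z).round(4))
P=[[.4995,.2765,z] for z in(.012,.037,.1,.15,.2)]
print(proj(s,P).round(1))
from br import bright
c=np.array([.4995,.2765]);y=np.array([np.cos(np.radians(16.3)),np.sin(np.radians(16.3))]);x=np.array([y[1],-y[0]])
P+=[np.r_[c+y*w+x*a,z] for a in(-.011,.011) for w in (.0,.02) for z in(.012,.034)]
bright('scene','s4b.png',320,150,60,80,10,2,.5,90,P)
```

```text
0.012 [0.4713 0.2871 0.012 ]
0.03 [0.4852 0.2834 0.03  ]
0.045 [0.4968 0.2803 0.045 ]
0.06 [0.5083 0.2773 0.06  ]
[[341.3 232.6]
 [342.1 228.3]
 [344.2 216.8]
 [346.  207. ]
 [347.9 196.7]]
```

View pics/s4b.png

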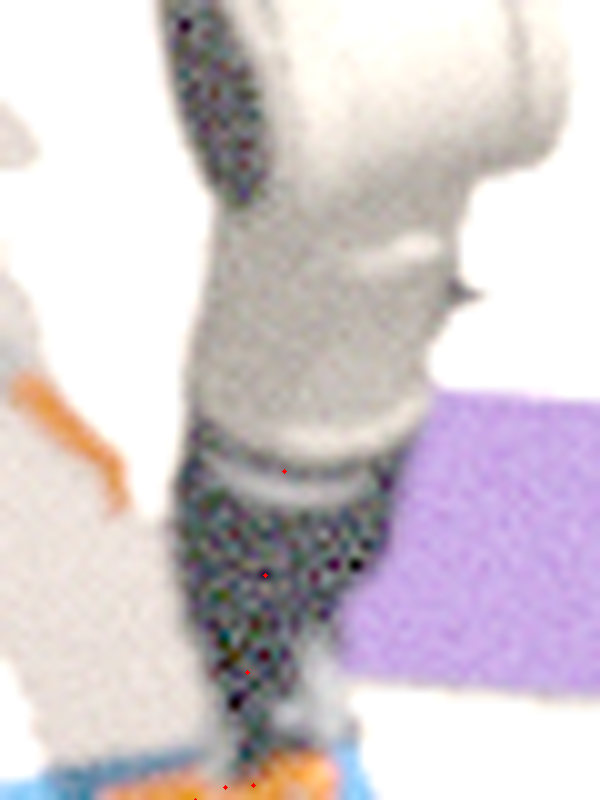

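```bash
python3 - <<'E'
import cv2,numpy as np
for n,(x0,y0,x1,y1) in {"top0":(0,430,180,560),"scene0":(560,80,700,210)}.items():
    im=cv2.imread(f"pics/{n}.png")[y0:y1,x0:x1].astype(float); im=255*np.clip(im/110,0,1)**.5
    cv2.imwrite(f"pics/z_{n}.png",cv2.resize(im.astype(np.uint8),None,fx=4,fy=4,interpolation=cv2.INTER_CUBIC))
E
python3 - <<'E'
from h import *
s=cams.read_camera("scene");t=cams.read_camera("top")
o=np.array([.1484,.6578,.2189]);yy=np.array([np.cos(np.radians(77.3)),np.sin(np.radians(77.3)),0])
for r,n,x0,y0 in((t,"top",0,430),(s,"scene",560,80)):
    P=[o+yy*w+[0,0,-z] for w in(-.05,0,.05) for z in(0,.012,.025)]
    print(n,((proj(r,P)+.5)*1.4-[x0,y0])*4)
E
```

```text
top [[432.95185796 225.00711207]
 [442.65927346 220.75141498]
 [452.9887431  216.22203701]
 [339.64172887 199.73934525]
 [350.11205206 195.73538082]
 [361.25512953 191.47301182]
 [247.18403552 174.41872725]
 [258.39445178 170.66738744]
 [270.32733849 166.67296876]]
scene [[134.80312781 362.40957287]
 [130.3687778  376.6190055 ]
 [125.61050399 391.8387234 ]
 [208.88638296 373.06201795]
 [204.03916553 387.23063856]
 [198.83746251 402.40685861]
 [282.94526347 383.89614797]
 [277.69022873 398.01753482]
 [272.05033015 413.14353118]]
```

View pics/z_top0.png

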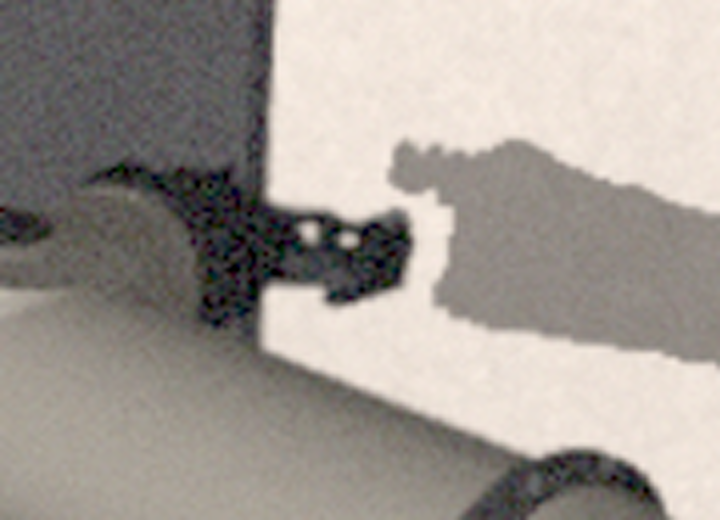

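View pics/z_scene0.png

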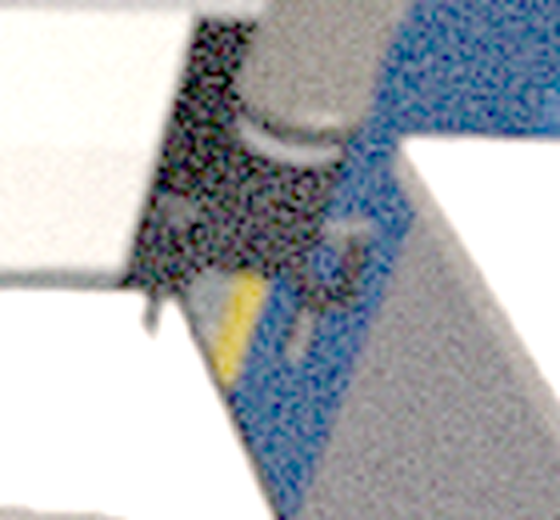

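Request:
move_arm(steps=[1,0,0,0,0,0,0,1,0,0,0,0,0,0,1,0,0,0,0,0,0,1,0,0,0,0,0,0,1,0,-0.1,-1,0,0,0,1,0,0,-0.5,0,0,0,1,0,0,-0.3,0,0,0,1,0,0,0,0,0,0])

```text
t: 8.9
eef_pos: [0.499, 0.2751, 0.0181]
tool_rot: [-0.0, 0.6, 0.8, -0.001]
contact_force: [0.4, -0.5, 1.4]
gripper_width: 1.002
```

```bash
python3 -c "
from br import *
bright('scene','s5.png',315,195,60,60,12)"
python3 st.py
```

```text
t 9.0 pos [0.4995 0.2754 0.0188] z [-1.e-04 -2.e-04 -1.e+00] y yaw 16.29 w 1.0 F [ 0.1 -0.3 -0.9] T [ 0.03 -0.05  0.02]
q [-0.84  0.59  0.3   1.97 -0.29  0.62 -0.07]
```

View pics/s5.png

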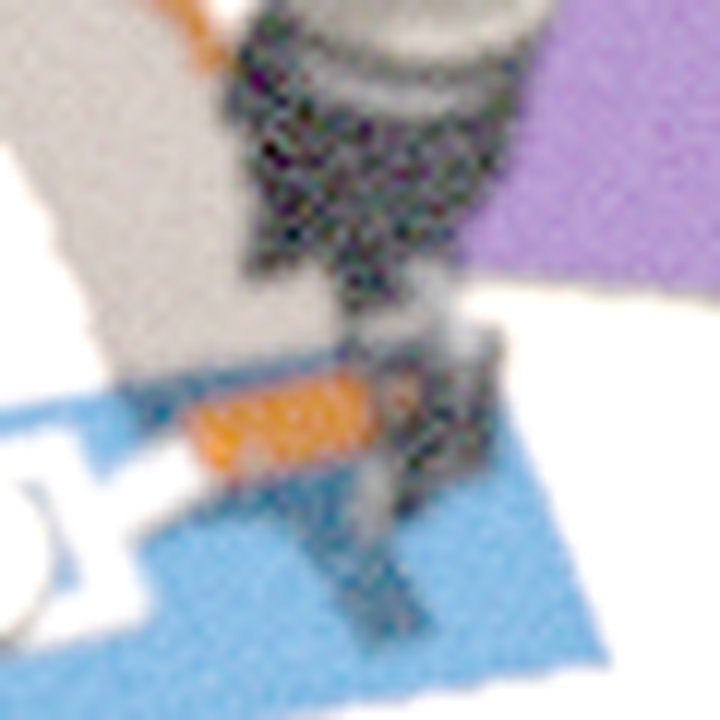

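Request:
move_arm(steps=[1,0,0,-0.5,0,0,0,1,0,0,-0.5,0,0,0,1,0,0,-0.3,0,0,0,1,0,0,0,0,0,0,-0.2,0,0,0,0,0,0,-0.2,0,0,0,0,0,0,-0.2,0,0,0,0,0,0], newtons=20)

```text
t: 9.7
eef_pos: [0.4996, 0.2756, 0.0061]
tool_rot: [0.0, 0.6, 0.8, 0.0]
contact_force: [0.0, -0.1, -0.4]
gripper_width: 0.513
```

```bash
python3 -c "
from br import *
bright('scene','s6.png',315,195,60,60,12)"
python3 st.py
```

```text
t 9.8 pos [0.4995 0.2755 0.006 ] z [ 2.e-04  2.e-04 -1.e+00] y yaw 16.29 w 0.399 F [ 0.3 -0.5  0.5] T [ 0.03 -0.06 -0.01]
q [-0.83  0.61  0.29  1.97 -0.29  0.6  -0.07]
```

View pics/s6.png

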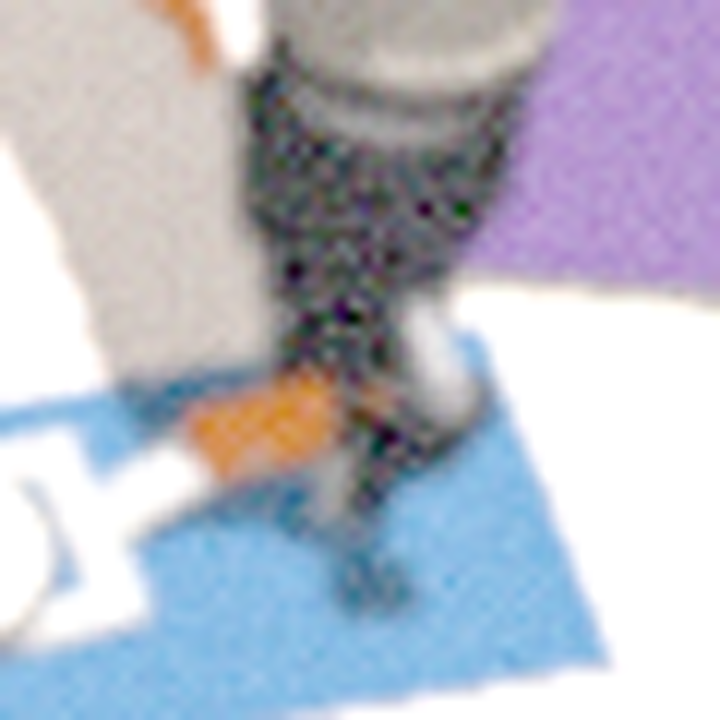

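Request:
move_arm(steps=[-0.2,0,0,0.4,0,0,0,-0.45,0,0,0,0,0,0,-0.55,0,0,0,0,0,0,-0.65,0,0,0,0,0,0,-1,0,0,0,0,0,0,-1,0,0,0,0,0,0,-1,0,0,0,0,0,0], newtons=25)

```text
t: 10.5
eef_pos: [0.4996, 0.2756, 0.0102]
tool_rot: [-0.0, 0.6, 0.8, 0.0]
contact_force: [-1.5, -0.6, 5.1]
gripper_width: 0.204
```

Request:
move_arm(steps=[-1,0,0,0,0,0,0,-1,0,0,0,0,0,0,-1,0,0,0,0,0,0], newtons=110)

```text
t: 10.8
eef_pos: [0.4999, 0.2758, 0.0105]
tool_rot: [0.0, 0.6, 0.8, 0.001]
contact_force: [-2.1, -0.7, 8.2]
gripper_width: 0.184
```

```bash
python3 -c "
from br import *
bright('scene','s7.png',270,190,110,80,7,2,.6,150)
bright('top','t7.png',175,180,110,80,7,2,.6,150)"
python3 st.py
```

```text
t 11.0 pos [0.4999 0.2758 0.0105] z [ 7.e-04  7.e-04 -1.e+00] y yaw 16.29 w 0.188 F [-2.4 -0.   7.9] T [-0.05  0.33 -0.08]
q [-0.84  0.61  0.29  1.97 -0.29  0.6  -0.07]
```

View pics/s7.png

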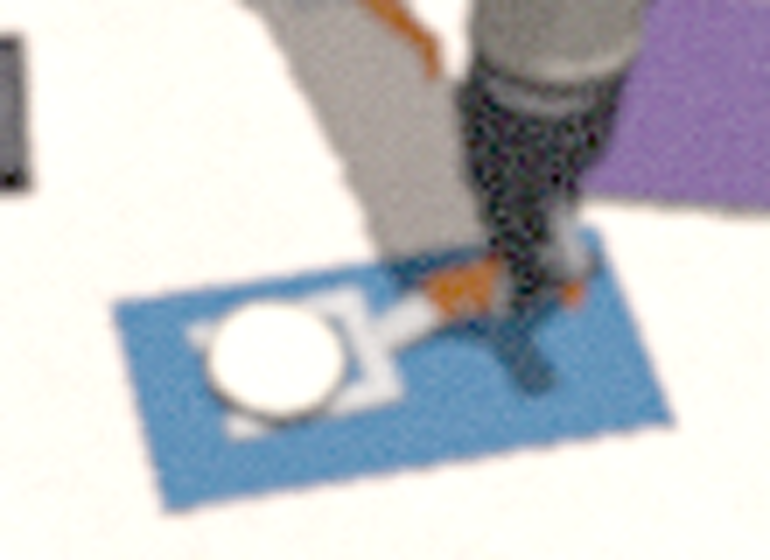

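View pics/t7.png

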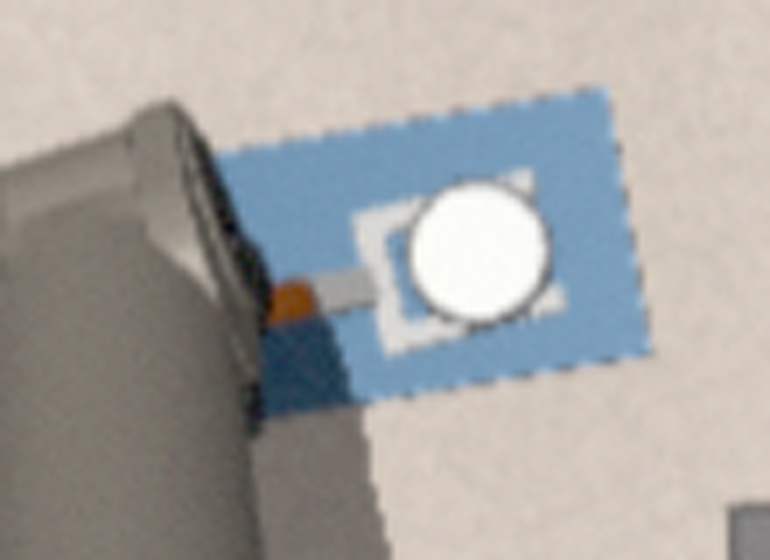

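Request:
move_arm(steps=[-1,0,0,0.3,0,0,0,-1,0,0,0.7,0,0,0,-1,0,0,1,0,0,0,-1,0,0,1,0,0,0,-1,0,0,0.7,0,0,0,-1,0,0,0.3,0,0,0,-1,0,0,0,0,0,0])

```text
t: 11.7
eef_pos: [0.4998, 0.2757, 0.0506]
tool_rot: [0.0, 0.6, 0.8, 0.001]
contact_force: [1.0, -0.0, -2.5]
gripper_width: 0.184
```

```bash
python3 -c "
from br import *
bright('scene','s8.png',270,180,110,80,7,2,.6,150)"
python3 st.py
```

```text
t 11.8 pos [0.4993 0.2754 0.0498] z [-2.e-04 -1.e-04 -1.e+00] y yaw 16.29 w 0.181 F [-1.6 -0.4 -3.3] T [0.16 0.05 0.06]
q [-0.86  0.54  0.32  1.96 -0.26  0.68 -0.09]
```

View pics/s8.png

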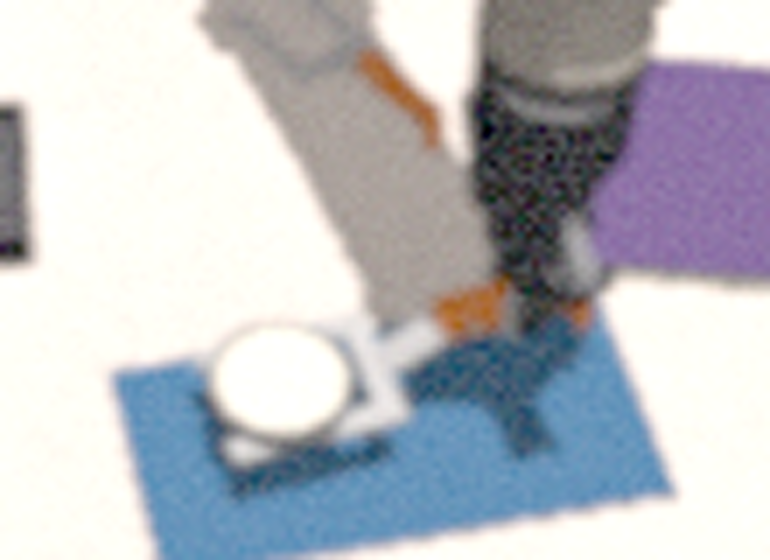

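Request:
move_arm(steps=[-1,0,0,0.5,0,0,0,-1,0,0,1,0,0,0,-1,-0.2,-0.5,1.2,0,0,1,-1,-0.3,-1,1,0,0,2,-1,-0.4,-1.5,0.8,0,0,2.5,-1,-0.5,-1.5,0,0,0,2.5,-1,-0.5,-1.5,0,0,0,2.5,-1,-0.5,-1.5,0,0,0,2.5])

```text
t: 12.6
eef_pos: [0.4755, 0.1995, 0.096]
tool_rot: [0.0, 0.504, 0.863, 0.001]
contact_force: [-0.1, -1.0, -2.8]
gripper_width: 0.18
```

Request:
move_arm(steps=[-1,-0.5,-1.5,0,0,0,2.5,-1,-0.5,-1.5,0,0,0,2.5,-1,-0.5,-1.5,0,0,0,2,-1,-0.5,-1.2,0,0,0,0.5,-1,-0.2,-0.7,0,0,0,0,-1,0,-0.3,0,0,0,0,-1,0,0,0,0,0,0])

```text
t: 13.3
eef_pos: [0.4538, 0.1335, 0.0952]
tool_rot: [0.0, 0.448, 0.894, 0.0]
contact_force: [-0.1, -0.1, -2.1]
gripper_width: 0.185
```

```bash
python3 -c "
from br import *
bright('scene','s9.png',210,160,110,110,6,2,.6,150)
bright('top','t9.png',220,140,130,110,6,2,.6,150)"
python3 st.py
```

```text
t 13.5 pos [0.4537 0.1342 0.0949] z [ 2.e-04  2.e-04 -1.e+00] y yaw 36.84 w 0.182 F [ 0.8 -1.  -2.7] T [ 0.12  0.06 -0.02]
q [-0.66  0.33  0.29  2.15 -0.15  0.67  0.37]
```

View pics/s9.png

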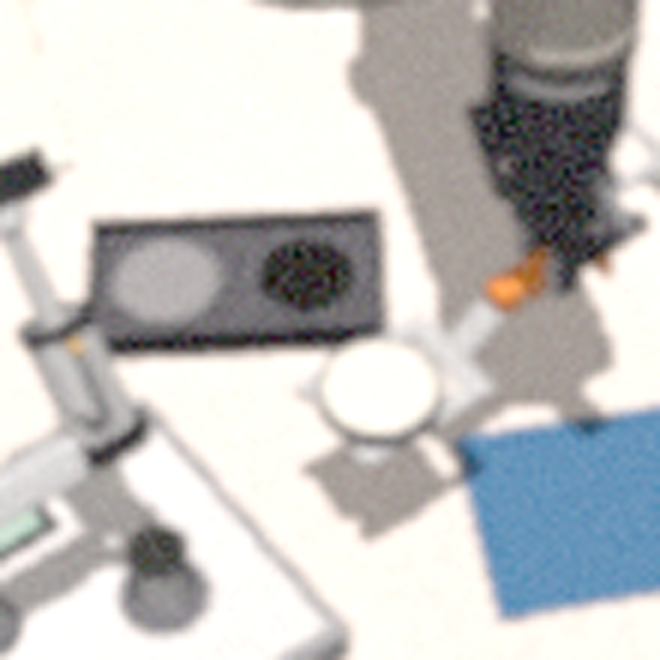

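View pics/t9.png

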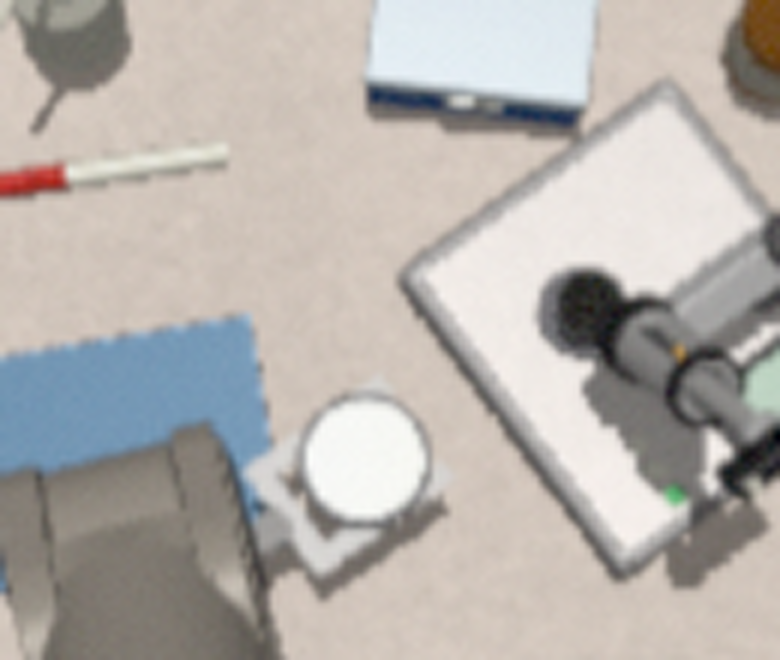

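```bash
cat > tile.py <<'E'
from h import *
import sys
def blob(r,seed,lo):
    g=cv2.GaussianBlur(r["pixels"],(3,3),0).astype(int); m=((g.min(2)>lo)).astype(np.uint8)
    m=cv2.morphologyEx(m,cv2.MORPH_OPEN,np.ones((5,5),np.uint8))
    n,l,st,c=cv2.connectedComponentsWithStats(m); L=l[seed[1],seed[0]]
    mm=(l==L).astype(np.uint8); cnt=max(cv2.findContours(mm,0,cv2.CHAIN_APPROX_NONE)[0],key=cv2.contourArea)
    e=cv2.fitEllipse(cnt); return np.array(e[0]),e,st[L],c[L]
if __name__=="__main__":
    a=list(map(int,sys.argv[1:7]))
    s=cams.read_camera("scene");t=cams.read_camera("top")
    es=blob(s,a[0:2],a[4]);et=blob(t,a[2:4],a[5])
    print(es,et)
    P,e=tri(s,es[0],t,et[0]); print("tri",P.round(4),e.round(4))
    zz=float(sys.argv[7])
    print("scene@z",onz(s,es[0],zz).round(4),"top@z",onz(t,et[0],zz).round(4))
E
python3 tile.py 273 224 281 216 190 150 .1014
```

```text
(array([279.5, 209.5]), ((279.5, 209.5), (487.539794921875, 674.52783203125), 90.0), array([     0,      0,    560,    420, 235200], dtype=int32), array([279.5, 209.5])) (array([279.5, 209.5]), ((279.5, 209.5), (487.539794921875, 674.52783203125), 90.0), array([     0,      0,    560,    420, 235200], dtype=int32), array([279.5, 209.5]))
tri [0.5387 0.052  0.1881] 0.0172
scene@z [0.4656 0.0608 0.1014] top@z [0.5479 0.0425 0.1014]
```

Run:
```python
from h import *
s=cams.read_camera("scene");t=cams.read_camera("top")
print(s["pixels"][222:227,262:290].min(2)); print(t["pixels"][214:218,266:296].min(2))
np.save("s9.npy",s["pixels"]);np.save("t9.npy",t["pixels"])
```

```text
[[127 113 124 139 149 151 147 149 148 153 146 147 148 148 144 148 147 149
  146 142 127 114 118 130 125 119 124 121]
 [118 110 130 140 149 146 149 145 150 148 149 145 145 147 148 146 148 149
  149 141 125 112 121 127 122 120 125 122]
 [112 112 127 144 152 149 145 148 145 143 149 149 150 146 147 148 147 152
  146 147 127 111 122 137 124 124 125 126]
 [103 106 125 150 148 152 145 148 148 147 148 146 147 150 148 148 148 146
  147 147 130 110 119 125 128 127 120 116]
 [ 93  97 119 139 149 149 143 148 146 145 150 144 148 151 143 146 150 153
  146 143 117 105 108 130 126 117 108  95]]
[[ 98 108 111 100  73 111 138 141 144 140 141 142 140 139 138 139 139 140
  139 141 141 139 138 133 109  70  87  92  90  92]
 [109 109 112  99  78 129 140 140 141 141 138 142 139 140 141 139 140 139
  139 137 138 136 138 137 123  66  76  88  91  91]
 [109 109 106  91  81 135 143 143 141 140 140 142 140 140 141 138 138 140
  140 140 138 140 138 136 124  64  72  90  90  90]
 [108 105  98  82  81 134 141 141 142 140 142 140 141 141 141 142 141 140
  138 140 140 139 138 137 125  67  82  97  96  90]]
```

```bash
python3 tile.py 273 224 281 216 131 115 .1014
```

```text
(array([272.69750977, 223.98834229]), ((272.697509765625, 223.98834228515625), (12.539180755615234, 15.821377754211426), 87.03685760498047), array([265, 218,  16,  13, 176], dtype=int32), array([272.68181818, 223.99431818])) (array([280.51602173, 216.28816223]), ((280.5160217285156, 216.2881622314453), (17.65263557434082, 17.78406524658203), 148.54136657714844), array([272, 208,  18,  18, 271], dtype=int32), array([280.51291513, 216.26199262]))
tri [0.5268 0.0385 0.1006] 0.0012
scene@z [0.5275 0.0379 0.1014] top@z [0.5267 0.0391 0.1014]
```

```bash
cat > stg.py <<'E'
from br import *
import sys
x,y=float(sys.argv[1]),float(sys.argv[2])
k=np.linspace(0,2*np.pi,40,endpoint=False)
P=[[x+.018*np.cos(a),y+.018*np.sin(a),.075] for a in k]+[[x,y,.075]]
bright("scene","st_s%s.png"%sys.argv[3],222,238,30,30,20,4,.45,120,P)
bright("top","st_t%s.png"%sys.argv[3],303,176,30,30,20,4,.45,120,P)
E
python3 -c "
from h import *
s=cams.read_camera('scene');t=cams.read_camera('top')
print(onz(s,(235.8,251.9),.075),onz(t,(317.8,190.),.075))"
python3 stg.py .617 -.080 a
```

```text
[ 0.61822082 -0.08013369  0.075     ] [ 0.61529717 -0.07908043  0.075     ]
```

View pics/st_sa.png

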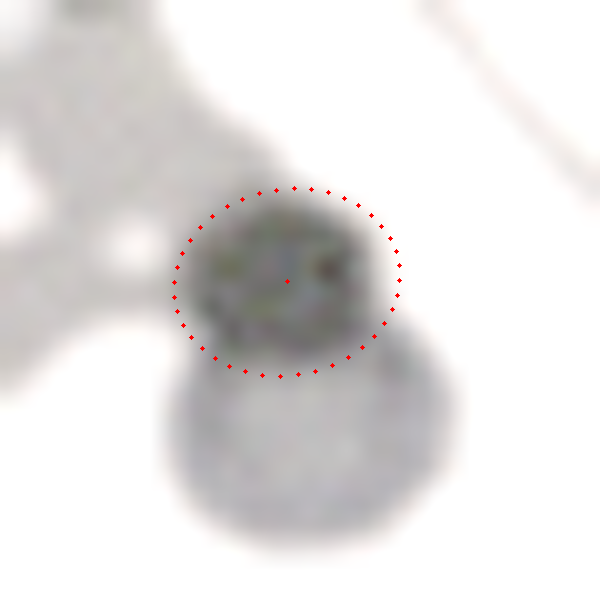

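View pics/st_ta.png

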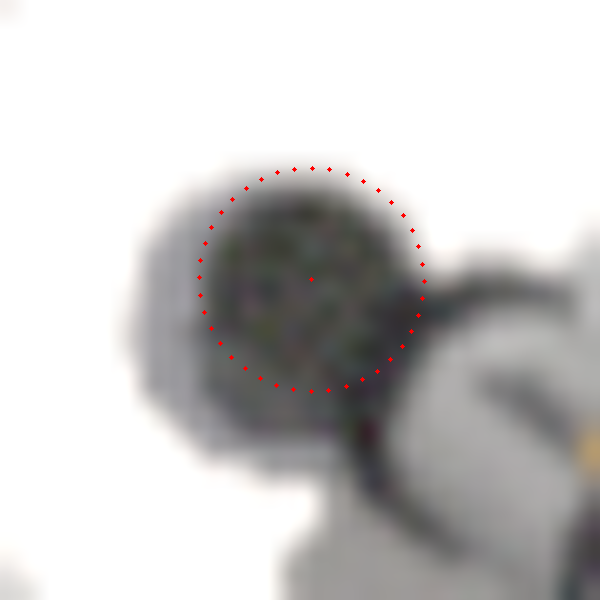

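Request:
move_arm(steps=[-1,0.3,-0.4,0,0,0,0,-1,0.6,-0.8,0,0,0,0,-1,0.9,-1.2,0,0,0,0,-1,0.9,-1.2,0,0,0,0,-1,0.9,-1.2,0,0,0,0,-1,0.9,-1.2,0,0,0,0,-1,0.9,-1.2,0,0,0,0,-1,0.6,-0.8,0,0,0,0])

```text
t: 15.1
eef_pos: [0.5145, 0.0515, 0.095]
tool_rot: [0.0, 0.449, 0.894, -0.0]
contact_force: [0.7, -1.1, -2.9]
gripper_width: 0.183
```

Request:
move_arm(steps=[-1,0.6,-0.8,0,0,0,0,-1,0.6,-0.8,0,0,0,0,-1,0.6,-0.8,0,0,0,0,-1,0.6,-0.8,0,0,0,0,-1,0.4,-0.6,0,0,0,0,-1,0.2,-0.2,0,0,0,0,-1,0,0,0,0,0,0])

```text
t: 15.8
eef_pos: [0.5437, 0.0132, 0.0949]
tool_rot: [0.0, 0.448, 0.894, 0.0]
contact_force: [0.4, -0.4, -2.9]
gripper_width: 0.18
```

```bash
python3 st.py; python3 tile.py 239 246 315 186 131 115 .1006; python3 -c "
from br import *
bright('scene','s10.png',190,180,100,100,7,2,.6,150)
bright('top','t10.png',270,140,100,100,7,2,.6,150)"
```

```text
t 15.8 pos [0.5437 0.0132 0.0949] z [ 0.  0. -1.] y yaw 36.76 w 0.18 F [ 0.4 -0.4 -2.9] T [ 0.17  0.12 -0.04]
q [-0.39  0.43  0.31  2.   -0.19  0.74  0.68]
(array([235.11706543, 247.59503174]), ((235.1170654296875, 247.59503173828125), (11.394696235656738, 16.75679588317871), 66.70368957519531), array([227, 241,  16,  13, 163], dtype=int32), array([235.07361963, 247.66257669])) (array([319.30227661, 185.75062561]), ((319.3022766113281, 185.75062561035156), (10.320353507995605, 14.318268775939941), 23.103271484375), array([315, 180,  11,  14, 123], dtype=int32), array([319.27642276, 185.77235772]))
tri [ 0.6239 -0.0799  0.1072] 0.0017
scene@z [ 0.6193 -0.0799  0.1006] top@z [ 0.625  -0.0814  0.1006]
```

View pics/s10.png

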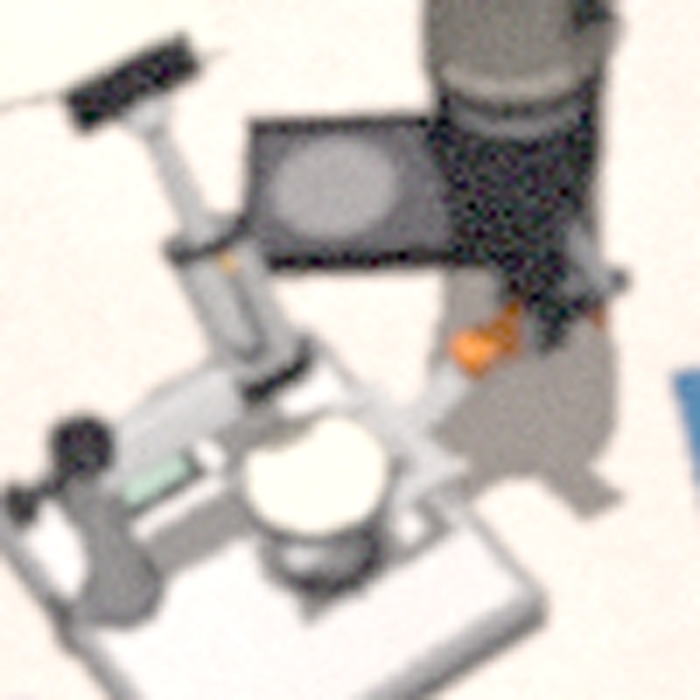

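View pics/t10.png

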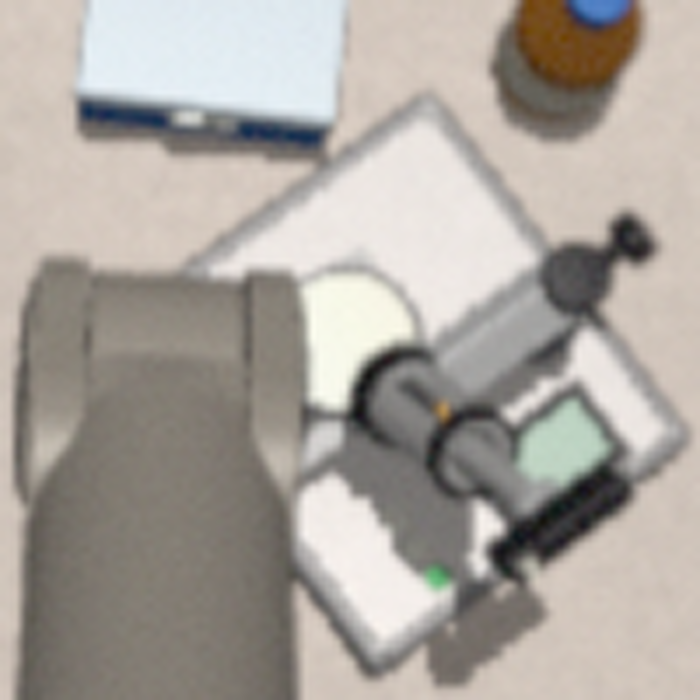

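```bash
cat > ring.py <<'E'
from br import *
import sys
x,y,z,n=float(sys.argv[1]),float(sys.argv[2]),float(sys.argv[3]),sys.argv[4]
k=np.linspace(0,2*np.pi,48,endpoint=False)
P=[[x+.035*np.cos(a),y+.035*np.sin(a),z] for a in k]+[[x,y,z]]
bright("scene","rg_s%s.png"%n,218,228,36,36,18,4,.6,150,P)
bright("top","rg_t%s.png"%n,300,165,40,40,16,4,.6,150,P)
E
python3 ring.py .617 -.082 .1006 a; python3 st.py
```

```text
t 16.5 pos [0.5435 0.0135 0.0949] z [ 1.e-04  0.e+00 -1.e+00] y yaw 36.79 w 0.186 F [ 0.2 -0.3 -2. ] T [0.18 0.12 0.  ]
q [-0.39  0.43  0.31  2.   -0.19  0.74  0.68]
```

View pics/rg_sa.png

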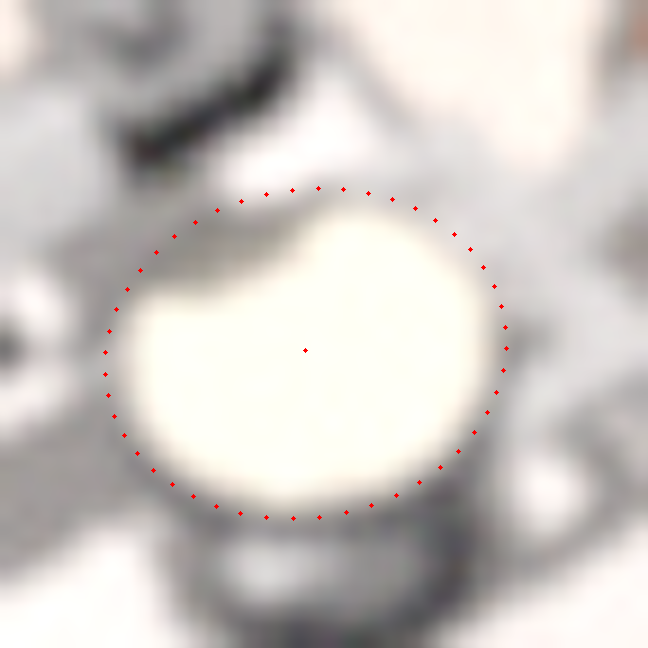

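View pics/rg_ta.png

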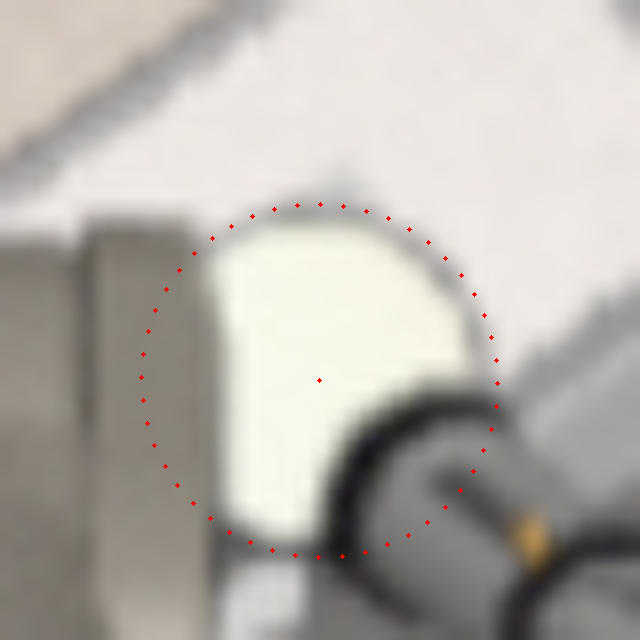

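Request:
move_arm(steps=[-1,0,0.2,0,0,0,0,-1,0,0,-0.4,0,0,0,-1,0,0,-0.5,0,0,0,-1,0,0,-0.3,0,0,0,-1,0,0,-0.2,0,0,0,-1,0,0,-0.2,0,0,0,-1,0,0,-0.2,0,0,0,-1,0,0,-0.2,0,0,0])

```text
t: 17.3
eef_pos: [0.5437, 0.0154, 0.0749]
tool_rot: [0.0, 0.448, 0.894, 0.0]
contact_force: [0.2, -0.5, -1.2]
gripper_width: 0.18
```

```bash
python3 ring.py .617 -.0795 .085 b; python3 st.py
```

```text
t 17.7 pos [0.5436 0.0155 0.075 ] z [ 3.e-04  1.e-04 -1.e+00] y yaw 36.79 w 0.184 F [-0.2 -0.3 -2.3] T [ 0.07 -0.04  0.03]
q [-0.38  0.46  0.3   2.01 -0.21  0.7   0.69]
```

View pics/rg_sb.png

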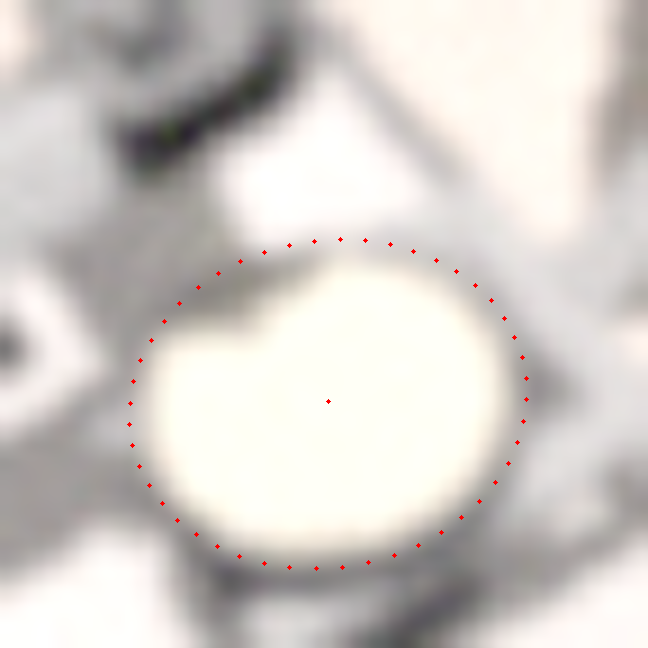

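View pics/rg_tb.png

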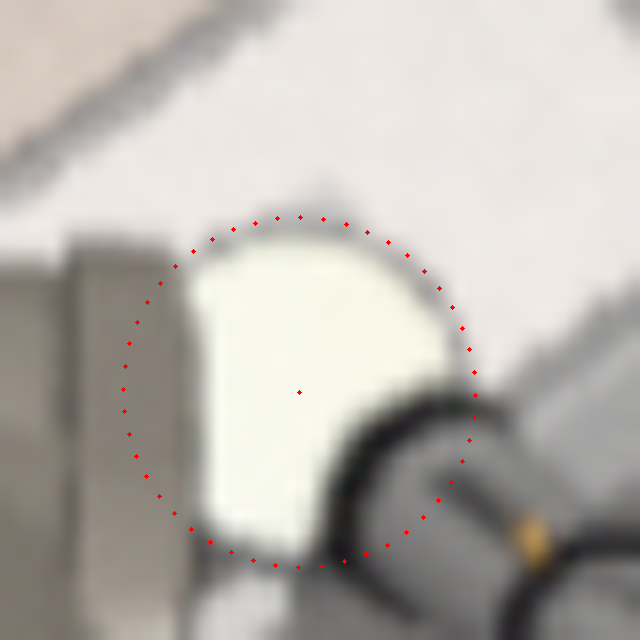

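Request:
move_arm(steps=[-1,0,0,-0.2,0,0,0,-1,0,0,-0.2,0,0,0,-1,0,0,-0.2,0,0,0,-1,0,0,-0.3,0,0,0,-1,0,0,-0.3,0,0,0,-1,0,0,-0.2,0,0,0,-1,0,0,0,0,0,0])

```text
t: 18.4
eef_pos: [0.5432, 0.0155, 0.0605]
tool_rot: [-0.0, 0.448, 0.894, -0.0]
contact_force: [-0.1, -0.2, -2.5]
gripper_width: 0.179
```

```bash
python3 ring.py .617 -.0795 .085 c; python3 st.py
```

```text
t 18.8 pos [0.5436 0.0155 0.061 ] z [ 2.e-04  0.e+00 -1.e+00] y yaw 36.79 w 0.181 F [ 0.3  0.7 -1.1] T [ 0.04  0.12 -0.01]
q [-0.37  0.49  0.29  2.01 -0.22  0.67  0.7 ]
```

View pics/rg_sc.png

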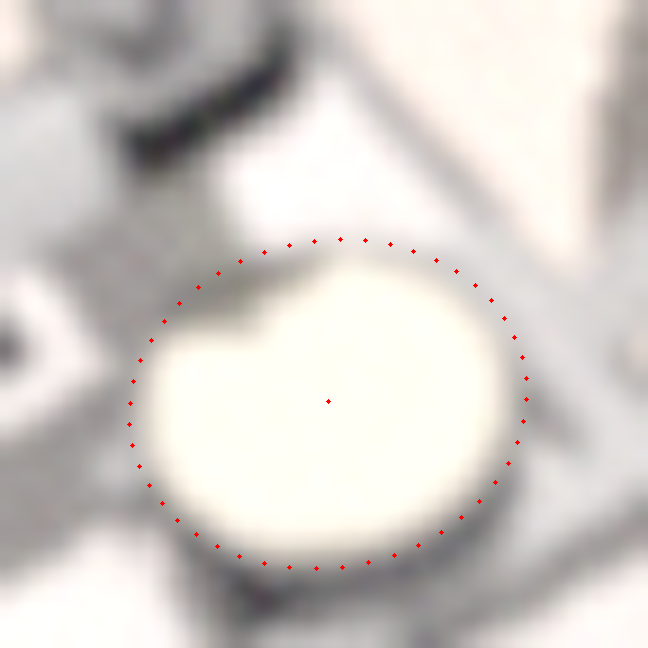

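View pics/rg_tc.png

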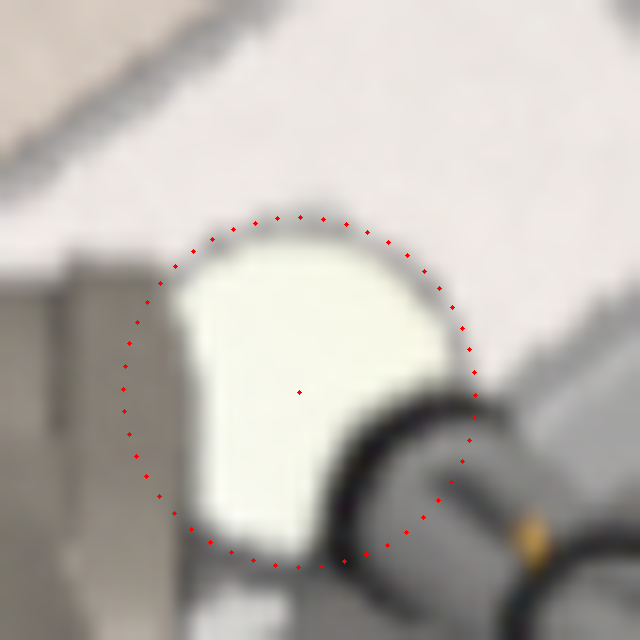

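Request:
move_arm(steps=[-1,-0.3,0.4,0,0,0,0,-1,-0.6,0.8,0,0,0,0,-1,-0.9,1.2,0,0,0,0,-1,-1.2,1.6,0,0,0,0,-1,-1.2,1.6,0,0,0,0,-1,-1.5,2,0,0,0,0,-1,-1.5,2,0,0,0,0,-1,-1.5,2,0,0,0,0])

```text
t: 19.6
eef_pos: [0.4547, 0.1332, 0.0609]
tool_rot: [-0.0, 0.447, 0.894, 0.0]
contact_force: [-0.1, -0.1, -1.7]
gripper_width: 0.18
```

Request:
move_arm(steps=[-1,-0.3,0.4,0,0,0,0,-1,0.5,1.6,0,0,0,-2.5,-1,0.8,2.4,0,0,0,-4,-1,0.8,2.4,0,0,0,-4,-1,0.8,2.4,0,0,0,-4,-1,0.8,2.4,0,0,0,-4,-1,0.6,1.6,0,0,0,-2,-1,0.3,0.8,0,0,0,0])

```text
t: 20.4
eef_pos: [0.4994, 0.2738, 0.0609]
tool_rot: [0.0, 0.599, 0.801, 0.0]
contact_force: [0.6, -0.6, -1.5]
gripper_width: 0.182
```

Request:
move_arm(steps=[-1,0,0,0,0,0,0,-1,0,0,0,0,0,0])

```text
t: 20.6
eef_pos: [0.499, 0.2703, 0.0607]
tool_rot: [-0.0, 0.6, 0.8, -0.001]
contact_force: [-0.8, -0.5, -2.9]
gripper_width: 0.182
```

```bash
python3 -c "
from br import *
bright('scene','s11.png',220,180,150,90,5,2,.6,150)
bright('top','t11.png',180,150,180,100,4,2,.6,150)"; python3 st.py
```

```text
t 20.8 pos [0.4993 0.2703 0.061 ] z [-3.e-04 -3.e-04 -1.e+00] y yaw 16.23 w 0.183 F [ 0.9 -0.  -1.9] T [ 0.04  0.01 -0.01]
q [-0.89  0.53  0.37  1.96 -0.28  0.7  -0.06]
```

View pics/s11.png

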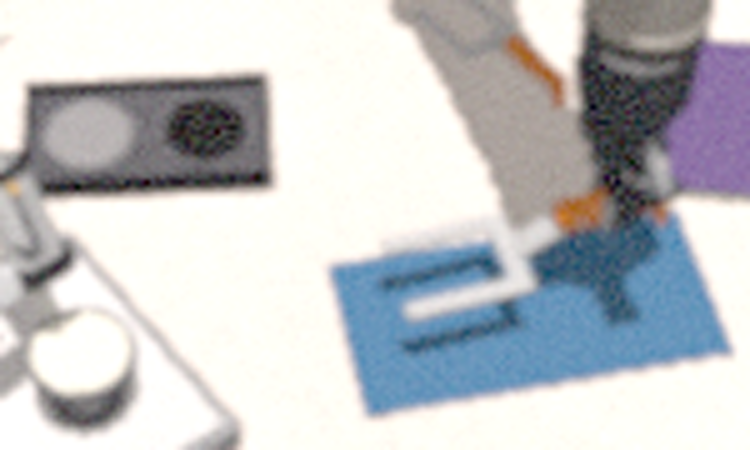

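View pics/t11.png

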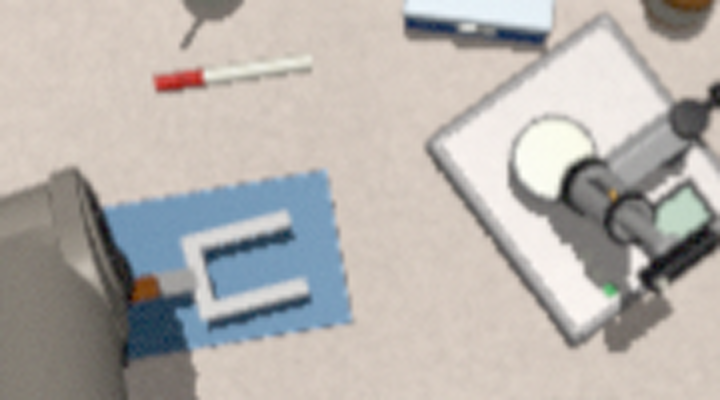

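Request:
move_arm(steps=[-1,0.1,0.5,-0.5,0,0,0,-1,0,0,-1,0,0,0,-1,0,0,-1.2,0,0,0,-1,0,0,-1,0,0,0,-1,0,0,-0.6,0,0,0,-1,0,0,-0.3,0,0,0,-1,0,0,-0.2,0,0,0,-1,0,0,-0.1,0,0,0])

```text
t: 21.6
eef_pos: [0.5006, 0.2765, 0.0119]
tool_rot: [0.0, 0.6, 0.8, 0.0]
contact_force: [-0.1, 0.9, -1.9]
gripper_width: 0.18
```

```bash
python3 st.py; python3 -c "
from br import *
bright('scene','s12.png',280,200,90,70,8,2,.6,150)"
```

```text
t 21.6 pos [0.5006 0.2765 0.0119] z [ 2.e-04  1.e-04 -1.e+00] y yaw 16.29 w 0.18 F [-0.1  0.9 -1.9] T [ 0.09  0.01 -0.05]
q [-0.86  0.61  0.33  1.97 -0.33  0.61 -0.04]
```

View pics/s12.png

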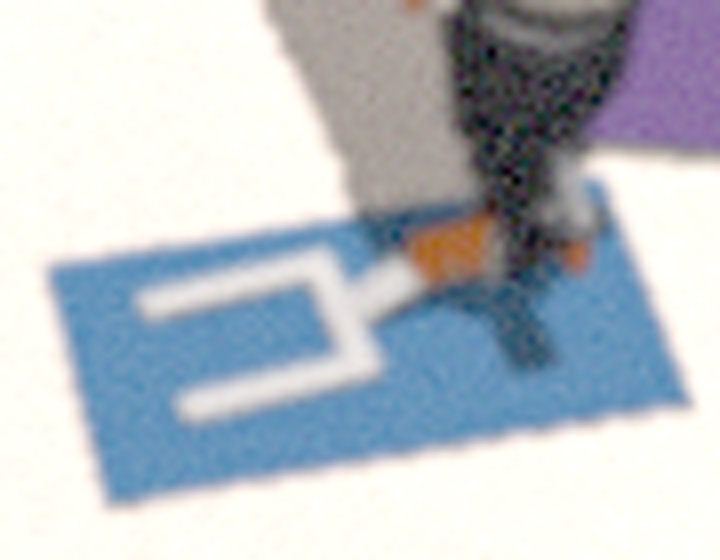

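Request:
move_arm(steps=[-1,0,0,-0.1,0,0,0,-1,0,0,-0.1,0,0,0,-1,0,0,0,0,0,0])

```text
t: 22.0
eef_pos: [0.5008, 0.2767, 0.0105]
tool_rot: [0.0, 0.6, 0.8, 0.0]
contact_force: [-1.2, 0.4, 4.3]
gripper_width: 0.182
```

Request:
move_arm(steps=[-0.5,0,0,0,0,0,0,-0.3,0,0,0,0,0,0,0.2,0,0,0,0,0,0,1,0,0,0,0,0,0,1,0,0,0,0,0,0,1,0,0,0,0,0,0,1,0,0,0,0,0,0], newtons=40)

```text
t: 22.7
eef_pos: [0.5005, 0.2765, 0.0099]
tool_rot: [0.0, 0.6, 0.8, 0.0]
contact_force: [-0.4, -0.4, 1.0]
gripper_width: 0.999
```

Request:
move_arm(steps=[1,0,0,0.5,0,0,0,1,0,0,1.5,0,0,0,1,0,0,3,0,0,0,1,0,0,4,0,0,0,1,0,0,4,0,0,0,1,0,0,4,0,0,0,1,0,0,3,0,0,0,1,0,0,0,0,0,0])

```text
t: 23.5
eef_pos: [0.5032, 0.2776, 0.2158]
tool_rot: [0.001, 0.6, 0.8, 0.005]
contact_force: [0.3, 0.3, -0.4]
gripper_width: 1.0
```

```bash
python3 st.py; python3 -c "
from br import *
bright('scene','s13.png',180,140,200,130,4,1,.6,150)
bright('top','t13.png',160,140,220,110,3.5,1,.6,150)"
```

```text
t 23.5 pos [0.5032 0.2776 0.2158] z [ 0.0074  0.0061 -1.    ] y yaw 16.25 w 1.0 F [ 0.3  0.3 -0.4] T [-0.    0.01 -0.01]
q [-0.98  0.33  0.46  1.84 -0.17  1.   -0.16]
```

View pics/s13.png

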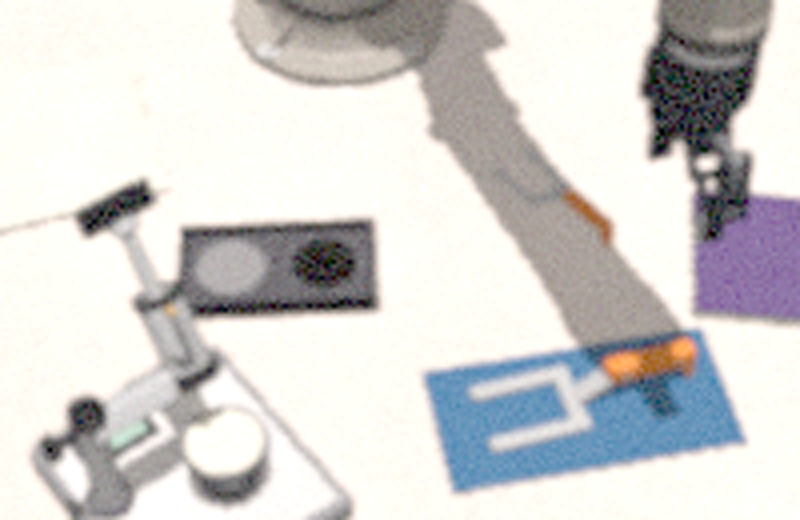

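View pics/t13.png

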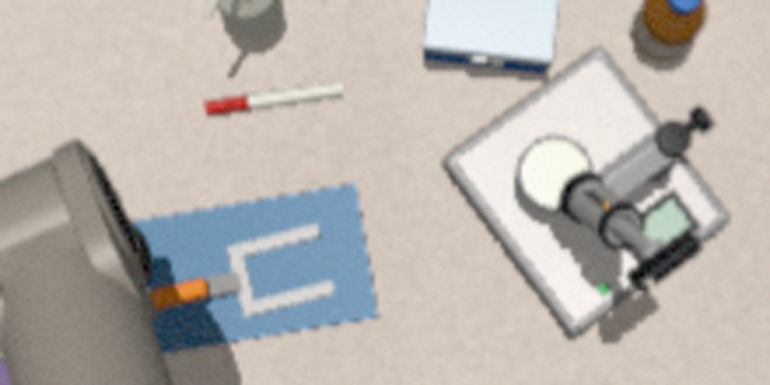

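Request:
move_arm(steps=[1,-0.2,-2,2,0,0,5.2,1,-0.2,-3,2,0,0,5.2,1,-0.2,-3,2,0,0,5.1,1,-0.2,-3,2,0,0,5.1,1,-0.2,-3,1,3,-4,0,1,-0.2,-3,1,3,-4,0,1,-0.2,-3,1,3,-4,0,1,-0.2,-3,1,3,-4,0])

```text
t: 24.4
eef_pos: [0.4835, 0.0451, 0.3292]
tool_rot: [0.078, 0.44, 0.881, 0.156]
contact_force: [0.4, 0.1, 0.2]
gripper_width: 1.002
```

```bash
python3 st.py
```

```text
t 24.4 pos [0.4835 0.0451 0.3292] z [ 0.2748  0.2063 -0.9391] y yaw 36.88 w 1.002 F [0.4 0.1 0.2] T [-0.21  0.29 -0.03]
q [-0.73 -0.17  0.57  2.08 -0.1   0.89  0.54]
```

Request:
move_arm(steps=[1,0,-3,0,3,-4,0,1,0,-3,0,3,-4,0,1,0,-3.3,0,3,-4,0,1,0,-3.3,0,0,0,0,1,0,-3.3,0,0,0,0,1,-0.3,-3.3,-0.5,0,0,0,1,-0.3,-3,-1,0,0,0,1,0,0,0,0,0,0])

```text
t: 25.2
eef_pos: [0.4768, -0.1805, 0.313]
tool_rot: [0.134, 0.43, 0.851, 0.268]
contact_force: [0.4, 0.4, 0.2]
gripper_width: 1.001
```

```bash
python3 -c "
from br import *
bright('scene','s14.png',150,80,130,130,5,2,.5,110)
bright('top','t14.png',270,150,160,130,5,2,.5,110)";  python3 st.py
```

```text
t 25.4 pos [ 0.4783 -0.1739  0.3145] z [ 0.4572  0.3453 -0.8196] y yaw 37.0 w 1.001 F [-0.1 -0.4  0.2] T [-0.3   0.49 -0.01]
q [-0.91 -0.3   1.35  2.11 -0.33  0.84  1.3 ]
```

View pics/s14.png

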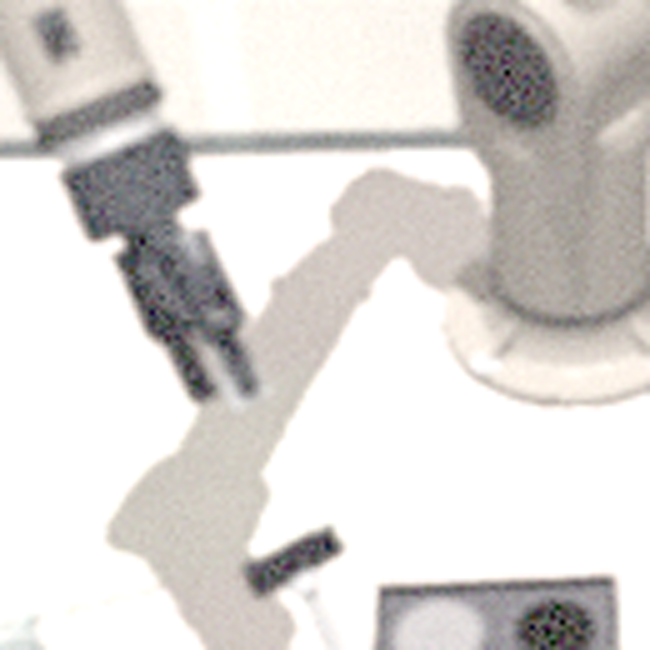

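View pics/t14.png

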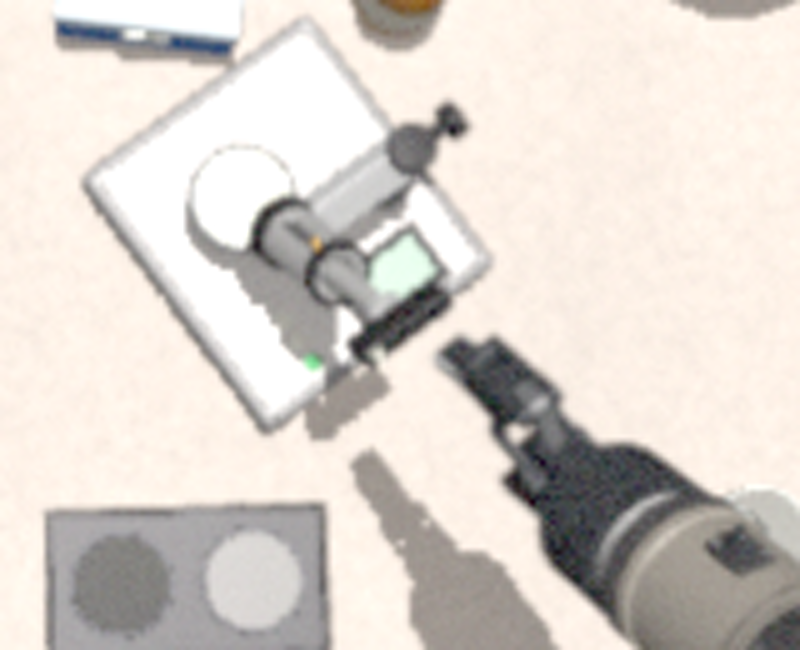

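```bash
cat > ov.py <<'E'
from br import *
o=status.get_obs(); q=o["tool_rot"]; M=R.from_quat([q[1],q[2],q[3],q[0]]).as_matrix();p=o["eef_pos"]
T=[p+M[:,2]*-.024+M[:,1]*s*.0425+M[:,0]*a for s in(-1,1) for a in (-.011,.011)]
W=[p+M[:,2]*.012+M[:,1]*s*.0425+M[:,0]*a+[0,0,.035] for s in(-1,1)for a in (-.011,.011)]
for cam,c0,r0 in(("scene",150,80),("top",270,150)):
    r=cams.read_camera(cam); k=5
    c=255*np.clip(r["pixels"][r0:r0+130,c0:c0+160]/110.,0,1)**.5
    c=cv2.resize(np.ascontiguousarray(c[:,:,::-1]).astype(np.uint8),None,fx=k,fy=k,interpolation=cv2.INTER_CUBIC)
    for P,col in((T,(0,0,255)),(W,(0,160,0)),([p],(255,0,0))):
        for x in proj(r,P): cv2.circle(c,(int((x[0]-c0+.5)*k),int((x[1]-r0+.5)*k)),3,col,-1)
    cv2.imwrite(f"pics/ov_{cam}.png",c)
E
python3 ov.py
```

```text
(no output)
```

View pics/ov_scene.png

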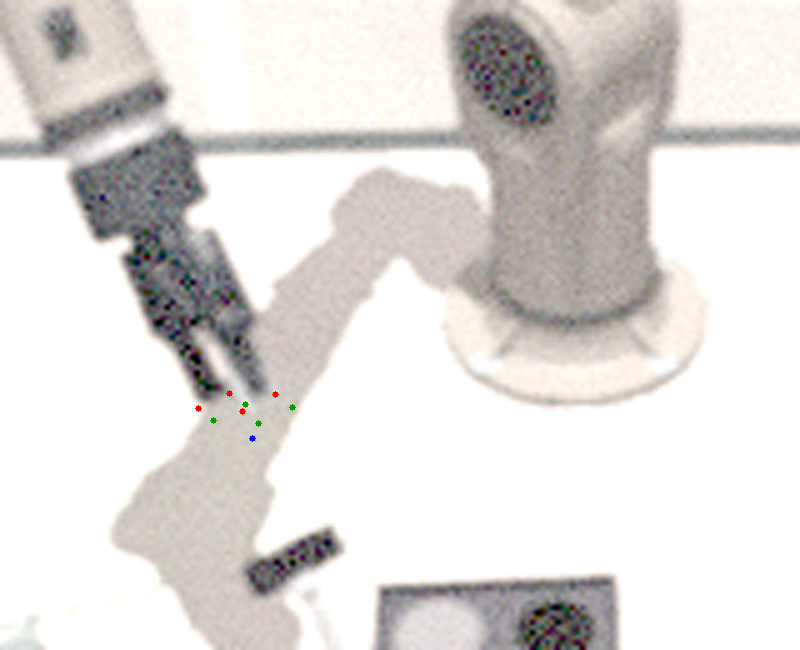

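View pics/ov_top.png

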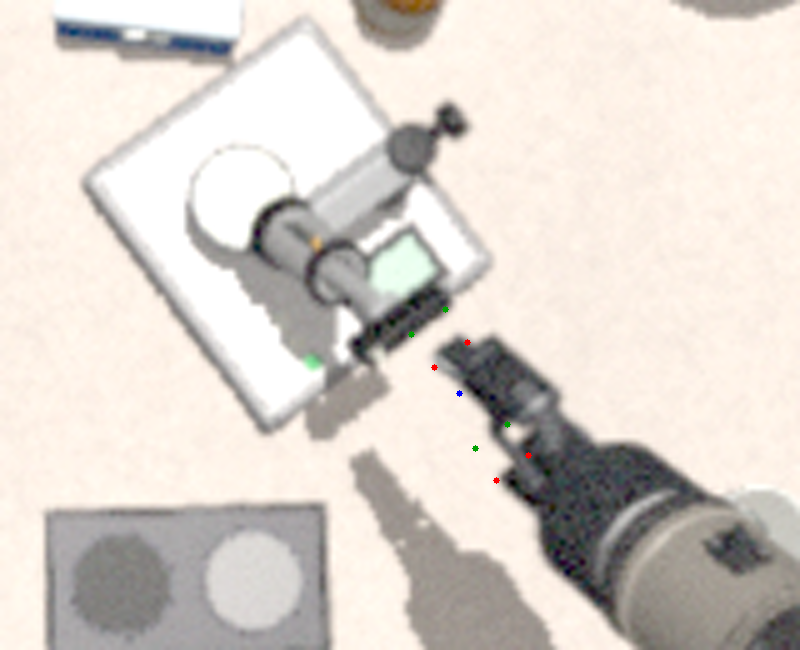

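Run:
```python
from br import *
s=cams.read_camera("scene");t=cams.read_camera("top")
print(tri(s,(208.3,191.5),t,(349.7,214.3)))
a=np.radians(35);ya=np.radians(36.85)
def mk(x,y,ya,d,turn):
    X=np.array([np.cos(ya),np.sin(ya),0]);Y=np.array([-np.sin(ya),np.cos(ya),0]);Z=np.array([0,0,1.])
    u=-np.sin(a)*X+np.cos(a)*Z; hx=np.cos(a)*X+np.sin(a)*Z
    r=R.from_rotvec(-u*turn); hx=r.apply(hx);hy=r.apply(Y)
    H=np.array([x,y,.085])+(.207-d)*u
    return H,u,hx,hy
H,u,hx,hy=mk(.6167,-.0797,ya,0,0)
print(H,u,hx,hy)
P=[H+hx*i*.007+hy*j*.032+u*k*.012 for i in(-1,1) for j in(-1,1) for k in(-1,1)]
bright("scene","hd_s.png",190,175,40,35,16,3,.5,110,P)
bright("top","hd_t.png",330,195,40,35,16,3,.5,110,P)
```

```text
(array([ 0.52115733, -0.15252726,  0.25454471]), np.float64(0.0005757750386538263))
[ 0.52169101 -0.1509052   0.25456447] [-0.45898064 -0.34398649  0.81915204] [0.65549228 0.49126362 0.57357644] [-0.59972214  0.80020832  0.        ]
```

View pics/hd_s.png

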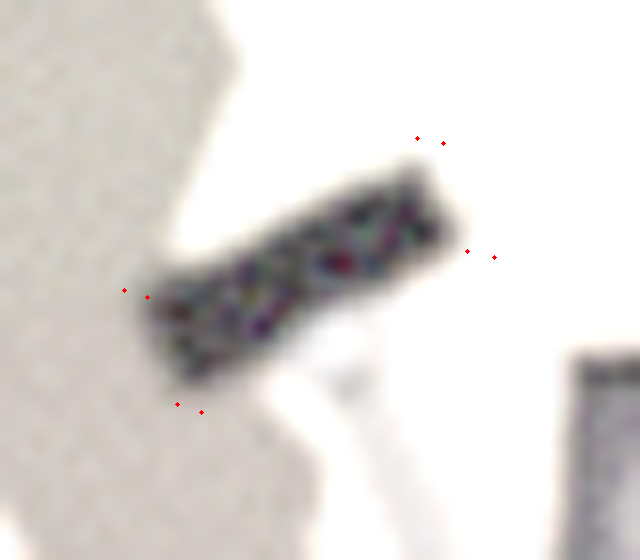

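View pics/hd_t.png

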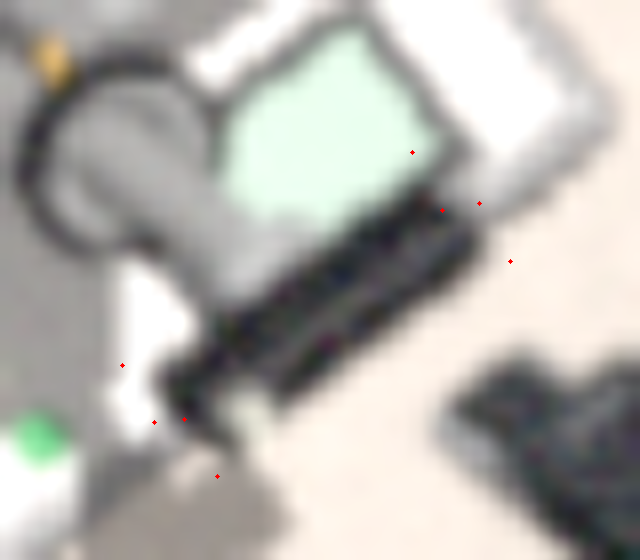

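```bash
python3 st.py
```

```text
t 25.9 pos [ 0.4785 -0.1755  0.3149] z [ 0.4589  0.3442 -0.8191] y yaw 36.9 w 0.998 F [ 0.5 -0.3  0.4] T [-0.38  0.46  0.03]
q [-0.91 -0.3   1.35  2.1  -0.33  0.84  1.3 ]
```

Request:
move_arm(steps=[1,0.5,-0.1,0,0,0,0,1,0.5,0,0,0,0,0,1,0.7,0.5,-1.2,0,0,0,1,0.7,0.5,-1.2,0,0,0,1,0.7,0.5,-1.2,0,0,0,1,0.6,0.5,-1.2,0,0,0,1,0,0,0,0,0,0])

```text
t: 26.6
eef_pos: [0.5024, -0.1451, 0.2773]
tool_rot: [0.139, 0.427, 0.853, 0.265]
contact_force: [0.5, 0.8, 0.1]
gripper_width: 1.0
```

```bash
python3 st.py; python3 -c "
from br import *
bright('scene','s15.png',180,140,70,70,9,2,.5,110)
bright('top','t15.png',320,180,70,70,9,2,.5,110)"
```

```text
t 26.6 pos [ 0.5024 -0.1451  0.2773] z [ 0.4629  0.3339 -0.8211] y yaw 37.0 w 1.0 F [0.5 0.8 0.1] T [-0.31  0.48  0.04]
q [-1.11 -0.34  1.45  2.16 -0.27  0.7   1.21]
```

View pics/s15.png

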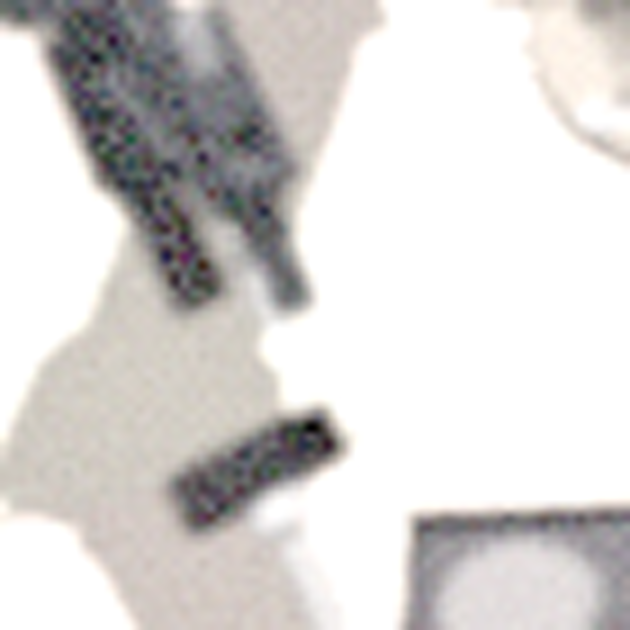

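View pics/t15.png

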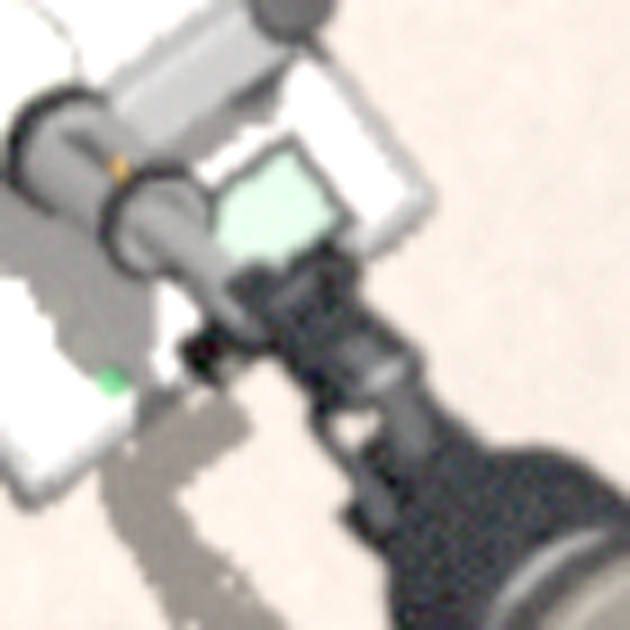

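Request:
move_arm(steps=[1,-0.7,-0.5,1.2,0,0,0,1,-0.7,-0.5,1.2,-3,4,0,1,-0.7,0.5,1.5,-3,4,0,1,0,2,1.5,-3,4,0,1,0.5,3,1.5,-3,4,0,1,0.5,3,1,-3,4,0,1,0.5,3,0,-3,4,0,1,0.5,3,0,-3,4,0])

```text
t: 27.6
eef_pos: [0.5028, -0.0112, 0.3583]
tool_rot: [0.006, 0.448, 0.894, -0.005]
contact_force: [1.1, -0.8, -0.4]
gripper_width: 0.998
```

```bash
python3 st.py
```

```text
t 27.6 pos [ 0.5028 -0.0112  0.3583] z [ 0.0055 -0.0138 -0.9999] y yaw 36.83 w 0.998 F [ 1.1 -0.8 -0.4] T [0.03 0.   0.02]
q [-0.84  0.06  0.78  1.81 -0.03  1.28  0.6 ]
```

Request:
move_arm(steps=[1,0,0,0,0,0,-8,1,0,0,0,0,0,-8,1,0,-1,0,0,0,-8,1,0.3,-1.5,0,0,0,-8,1,0.3,-1.5,0,0,0,-8,1,0.3,-1.5,0,0,0,-8,1,0.3,-1.5,0,0,0,-8,1,0.3,-1.5,0,0,0,-8])

```text
t: 28.4
eef_pos: [0.5173, -0.0979, 0.3575]
tool_rot: [0.003, 0.855, 0.519, -0.006]
contact_force: [0.5, -0.2, -0.1]
gripper_width: 0.998
```

Request:
move_arm(steps=[1,0.3,-1.5,0,0,0,-8,1,0,-1.5,-0.5,0,0,-8,1,0,-1.5,-1,0,0,-8,1,0,-0.9,-1,0,0,-2,1,0,0,0,0,0,0,1,0,0,0,0,0,0])

```text
t: 29.0
eef_pos: [0.52, -0.1506, 0.3321]
tool_rot: [0.001, 0.948, 0.318, -0.007]
contact_force: [0.3, 0.3, -0.2]
gripper_width: 0.997
```

```bash
python3 st.py
```

```text
t 29.0 pos [ 0.52   -0.1506  0.3321] z [-0.0127 -0.006  -0.9999] y yaw -52.97 w 0.997 F [ 0.3  0.3 -0.2] T [ 0.08 -0.06  0.01]
q [-0.68  0.25  1.04  1.77 -0.22  1.26 -0.51]
```

```bash
python3 st.py; python3 -c "
from br import *
bright('scene','s16.png',170,140,70,70,9,2,.5,110)
bright('top','t16.png',310,180,70,70,9,1,.5,110)"
```

```text
t 29.0 pos [ 0.52   -0.1506  0.3321] z [-0.0127 -0.006  -0.9999] y yaw -52.97 w 0.997 F [ 0.3  0.3 -0.2] T [ 0.08 -0.06  0.01]
q [-0.68  0.25  1.04  1.77 -0.22  1.26 -0.51]
```

View pics/s16.png

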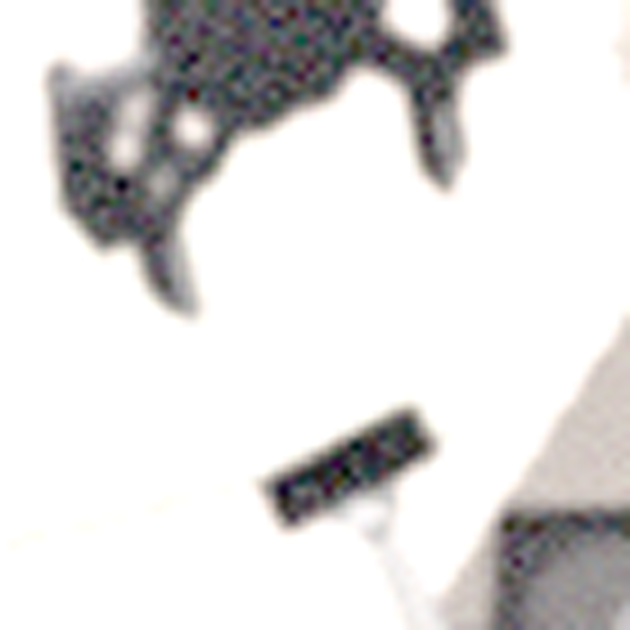

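View pics/t16.png

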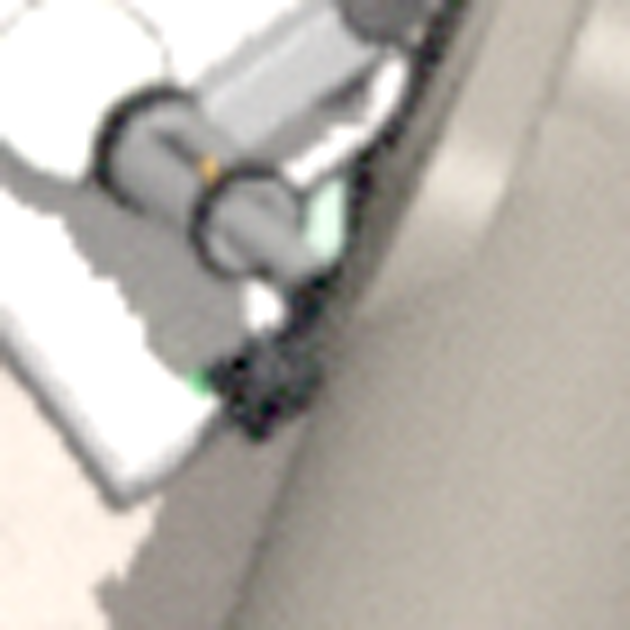

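Run:
```python
from h import *
s=cams.read_camera("scene")
o=status.get_obs(); q=o["tool_rot"]; M=R.from_quat([q[1],q[2],q[3],q[0]]).as_matrix();p=o["eef_pos"]
print(p,M[:,2])
f=lambda P:((proj(s,P)-[170,140]+.5)*9).round(0).tolist()
for d in(-.015,-.025,-.035): print(d,f([p+M[:,2]*d+M[:,1]*w for w in(-.0425,0,.0425)]))
print(f([[.5214,-.1517,.2546]]))
```

```text
[ 0.52027943 -0.15021329  0.3325413 ] [-0.01138826 -0.0055613  -0.99991969]
-0.015 [[431.0, 208.0], [317.0, 265.0], [199.0, 325.0]]
-0.025 [[428.0, 185.0], [312.0, 243.0], [193.0, 302.0]]
-0.035 [[424.0, 162.0], [307.0, 220.0], [188.0, 279.0]]
[[352.0, 468.0]]
```

Request:
move_arm(steps=[1,0.1,-0.1,-1.5,0,0,0,1,0,0,-2,0,0,0,1,0,0,-2,0,0,0,1,0,0,-2,0,0,0,1,0,0,-2,0,0,0,1,0,0,-1.5,0,0,0,1,0,0,-0.5,0,0,0,1,0,0,0,0,0,0])

```text
t: 30.0
eef_pos: [0.5205, -0.1519, 0.2165]
tool_rot: [0.001, 0.949, 0.316, -0.007]
contact_force: [0.9, -0.3, -0.2]
gripper_width: 1.002
```

```bash
python3 -c "
from br import *
bright('scene','s17.png',170,150,70,60,9,2,.5,110)"; python3 st.py
```

```text
t 30.1 pos [ 0.5213 -0.1522  0.2177] z [-0.0111 -0.0062 -0.9999] y yaw -53.11 w 0.996 F [0.5 0.4 1.2] T [-0.   -0.03  0.02]
q [-0.58  0.39  0.96  1.91 -0.35  1.04 -0.4 ]
```

View pics/s17.png

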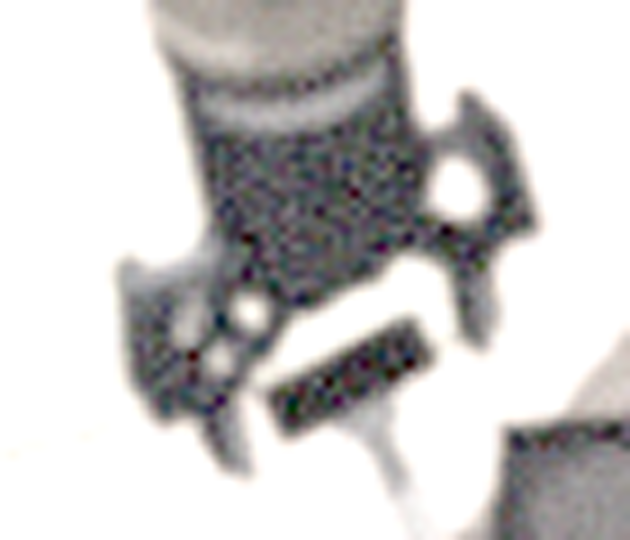

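Request:
move_arm(steps=[0.7,0,0,0,0,0,0,0.6,0,0,0,0,0,0,0.55,0,0,0,0,0,0,0.5,0,0,0,0,0,0,0.45,0,0,0,0,0,0,0.4,0,0,0,0,0,0], newtons=20)

```text
t: 30.7
eef_pos: [0.521, -0.152, 0.2175]
tool_rot: [0.001, 0.949, 0.316, -0.007]
contact_force: [-0.4, 0.2, 3.8]
gripper_width: 0.745
```

```bash
python3 -c "
from br import *
bright('scene','s18.png',170,150,70,60,9,2,.5,110)"; python3 st.py
```

```text
t 30.8 pos [ 0.521  -0.152   0.2174] z [-0.0118 -0.0059 -0.9999] y yaw -53.11 w 0.741 F [-1.1  1.1  4.8] T [0.06 0.24 0.09]
q [-0.58  0.39  0.96  1.91 -0.35  1.04 -0.4 ]
```

View pics/s18.png

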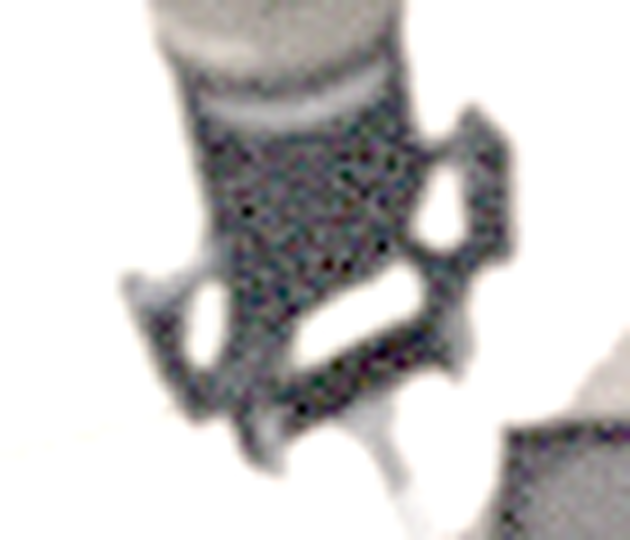

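Request:
move_arm(steps=[0.2,0,0,0,0,0,0,0.2,0,0,0,0,0,0,0.2,0.2,0.2,-0.4,0,0,0,0.2,0.3,0.2,-0.6,0,0,0,0.2,0.4,0.3,-0.6,0,0,0,0.2,0,0,0,0,0,0], newtons=90)

```text
t: 31.4
eef_pos: [0.5302, -0.1451, 0.2011]
tool_rot: [0.001, 0.949, 0.317, -0.007]
contact_force: [-1.6, 0.6, 8.9]
gripper_width: 0.737
```

```bash
python3 -c "
from br import *
bright('scene','s19.png',170,150,70,60,9,2,.5,110)"; python3 st.py
```

```text
t 31.5 pos [ 0.53   -0.1453  0.2015] z [-0.0121 -0.0062 -0.9999] y yaw -53.12 w 0.729 F [-2.7 -0.3  8.9] T [0.21 0.53 0.09]
q [-0.57  0.42  0.93  1.91 -0.38  1.01 -0.39]
```

View pics/s19.png

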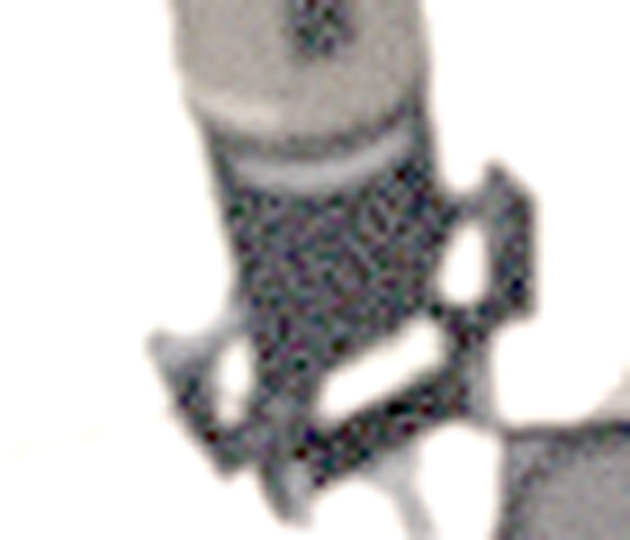

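Request:
move_arm(steps=[0.2,0.3,0.2,-0.4,0,0,0,0.2,0.2,0.2,-0.4,0,0,0,0.2,0.2,0.2,-0.4,0,0,0,0.2,0.2,0.1,-0.4,0,0,0,0.2,0.2,0.1,-0.4,0,0,0,0.2,0,0,0,0,0,0])

```text
t: 32.1
eef_pos: [0.541, -0.1371, 0.1816]
tool_rot: [0.001, 0.949, 0.316, -0.007]
contact_force: [-3.3, 0.7, 12.3]
gripper_width: 0.733
```

```bash
python3 -c "
from br import *
bright('scene','s20.png',170,150,80,80,8,2,.5,110)"; python3 st.py
```

```text
t 32.2 pos [ 0.5409 -0.1372  0.1819] z [-0.0122 -0.0055 -0.9999] y yaw -53.11 w 0.735 F [-4.4  1.7 13.3] T [0.34 0.92 0.18]
q [-0.55  0.46  0.91  1.91 -0.42  0.99 -0.38]
```

View pics/s20.png

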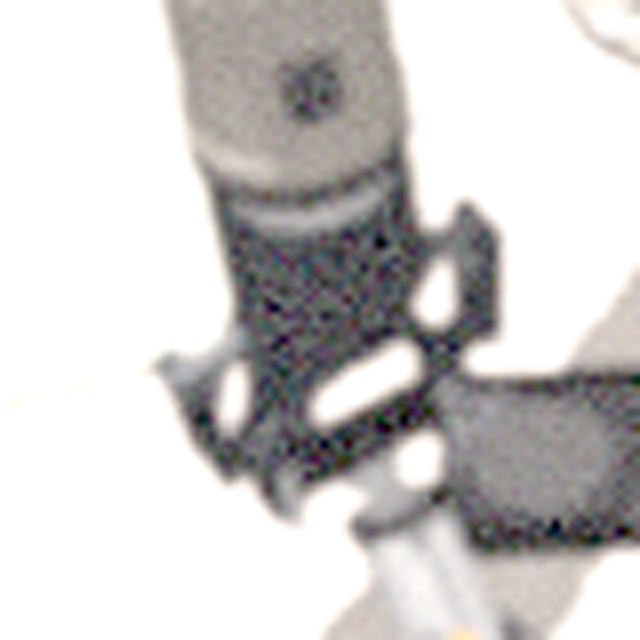

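Run:
```python
import numpy as np
from scipy.spatial.transform import Rotation as R
u=np.array([-.459,-.344,.8192]);u/=np.linalg.norm(u)
th=np.radians(44.7)/9; v=np.array([-.0004,-.0003,-.0371])
p=[R.from_rotvec(-u*th*k).apply(v) for k in range(10)]
print((np.diff(p,axis=0)*100).round(2)); print(((p[-1]-p[0])*100).round(2)); print(np.degrees(-u*th).round(2))
z=R.from_rotvec(-u*th*9).apply([0,0,-1]);print(z)
```

```text
[[-0.11  0.15  0.  ]
 [-0.1   0.16  0.01]
 [-0.08  0.17  0.02]
 [-0.07  0.17  0.03]
 [-0.06  0.17  0.04]
 [-0.04  0.18  0.05]
 [-0.03  0.18  0.06]
 [-0.02  0.18  0.07]
 [-0.    0.17  0.07]]
[-0.5   1.53  0.36]
[ 2.28  1.71 -4.07]
[-0.13322338  0.4043306  -0.90485816]
```

Request:
move_arm(steps=[0.2,0.03,0.02,-0.05,0,0,0,0.2,-0.11,0.15,0,2.28,1.71,-4.07,0.2,-0.1,0.16,0.01,2.28,1.71,-4.07,0.2,-0.08,0.17,0.02,2.28,1.71,-4.07,0.2,0,0,0,0,0,0])

```text
t: 32.7
eef_pos: [0.5384, -0.1326, 0.182]
tool_rot: [-0.072, 0.974, 0.212, -0.03]
contact_force: [-3.5, 1.1, 13.1]
gripper_width: 0.737
```

```bash
python3 -c "
from br import *
bright('scene','s21.png',170,150,80,80,8,2,.5,110)"; python3 st.py
```

```text
t 32.8 pos [ 0.5384 -0.1326  0.182 ] z [-0.0887  0.1248 -0.9882] y yaw -65.44 w 0.734 F [-3.2  0.6 12.3] T [0.42 0.81 0.27]
q [-0.45  0.53  0.89  1.84 -0.53  1.16 -0.48]
```

View pics/s21.png

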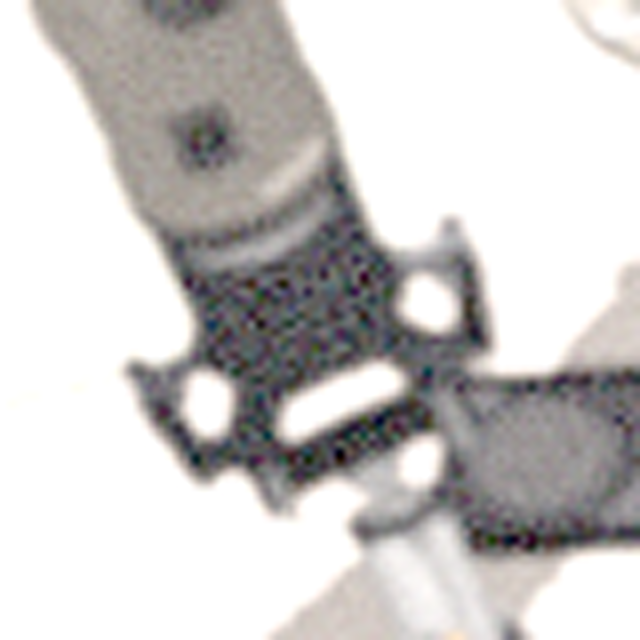

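Request:
move_arm(steps=[0.2,-0.07,0.17,0.03,2.28,1.71,-4.07,0.2,-0.06,0.17,0.04,2.28,1.71,-4.07,0.2,-0.04,0.18,0.05,2.28,1.71,-4.07,0.2,-0.03,0.18,0.06,2.28,1.71,-4.07,0.2,-0.02,0.18,0.07,2.28,1.71,-4.07,0.2,0,0.17,0.07,2.28,1.71,-4.07,0.2,0,0,0,0,0,0])

```text
t: 33.5
eef_pos: [0.5362, -0.123, 0.1855]
tool_rot: [-0.209, 0.975, -0.004, -0.075]
contact_force: [-1.5, -1.9, 12.6]
gripper_width: 0.732
```

```bash
python3 -c "
from br import *
bright('scene','s22.png',170,150,80,80,8,2,.5,110)
bright('top','t22.png',310,160,80,80,8,2,.5,110)"; python3 st.py
```

```text
t 33.7 pos [ 0.5362 -0.123   0.1855] z [-0.145   0.4057 -0.9024] y yaw -92.2 w 0.728 F [-2.2 -4.6 11.6] T [-0.02  0.47  0.47]
q [-0.27  0.64  0.87  1.75 -0.74  1.44 -0.7 ]
```

View pics/s22.png

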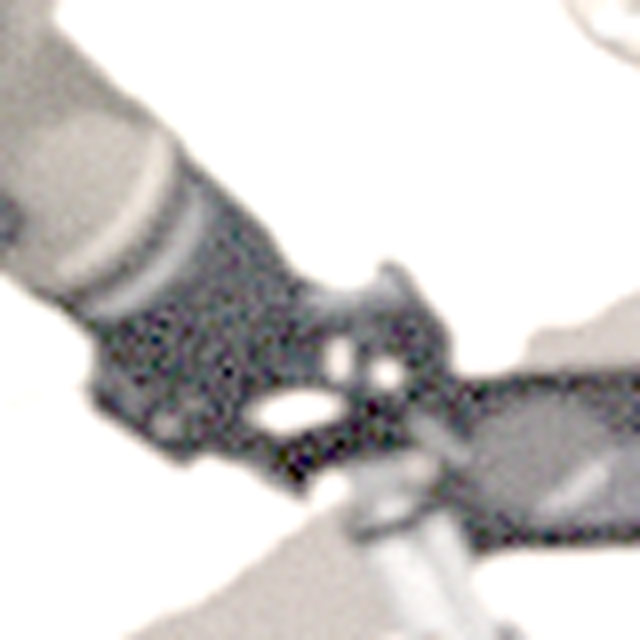

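View pics/t22.png

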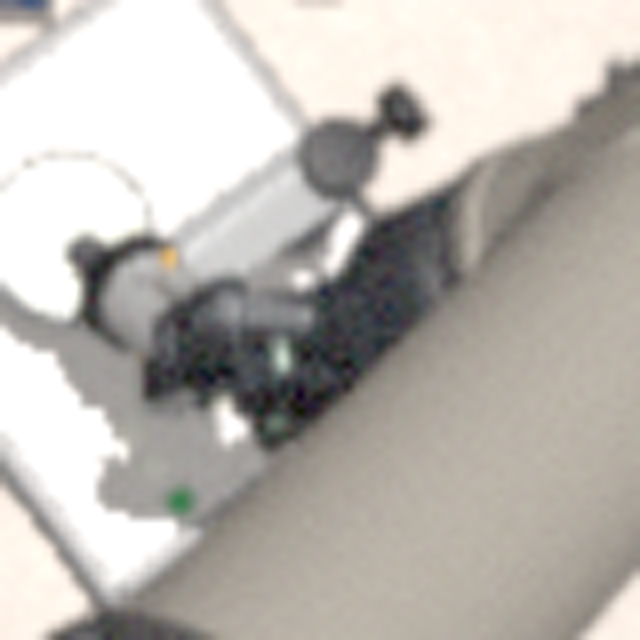

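Request:
move_arm(steps=[0.2,-0.09,-0.07,0.16,0,0,0,0.2,-0.09,-0.07,0.16,0,0,0,0.2,-0.09,-0.07,0.16,0,0,0,0.2,-0.07,-0.05,0.13,0,0,0,0.2,0,0,0,0,0,0])

```text
t: 34.2
eef_pos: [0.5328, -0.1255, 0.1916]
tool_rot: [-0.208, 0.975, -0.002, -0.075]
contact_force: [-1.0, -4.0, 10.7]
gripper_width: 0.734
```

```bash
python3 st.py
```

```text
t 34.2 pos [ 0.5328 -0.1255  0.1916] z [-0.1447  0.4055 -0.9026] y yaw -92.19 w 0.734 F [-1.  -4.  10.7] T [-0.11  0.47  0.41]
q [-0.27  0.63  0.88  1.75 -0.73  1.45 -0.7 ]
```

Request:
move_arm(steps=[0.2,-0.05,-0.03,0.08,0,0,0,0.2,0,0,0,0,0,0])

```text
t: 34.4
eef_pos: [0.5327, -0.1256, 0.1918]
tool_rot: [-0.208, 0.975, -0.002, -0.075]
contact_force: [1.2, -4.0, 6.8]
gripper_width: 0.736
```

```bash
python3 st.py
```

```text
t 34.4 pos [ 0.5327 -0.1256  0.1918] z [-0.1445  0.4051 -0.9028] y yaw -92.17 w 0.736 F [ 1.2 -4.   6.8] T [-0.35 -0.05  0.29]
q [-0.27  0.63  0.88  1.75 -0.73  1.45 -0.7 ]
```

Request:
move_arm(steps=[0.2,-0.03,-0.02,0.05,0,0,0,0.2,0,0,0,0,0,0])

```text
t: 34.6
eef_pos: [0.5326, -0.1255, 0.1919]
tool_rot: [-0.207, 0.975, -0.002, -0.074]
contact_force: [2.7, -4.2, 5.2]
gripper_width: 0.731
```

```bash
python3 st.py; python3 -c "
from br import *
bright('scene','s23.png',170,150,80,80,8,2,.5,110)"
```

```text
t 34.6 pos [ 0.5326 -0.1255  0.1919] z [-0.1445  0.4049 -0.9029] y yaw -92.16 w 0.731 F [ 2.7 -4.2  5.2] T [-0.75 -0.38  0.05]
q [-0.27  0.63  0.88  1.75 -0.73  1.45 -0.71]
```

View pics/s23.png

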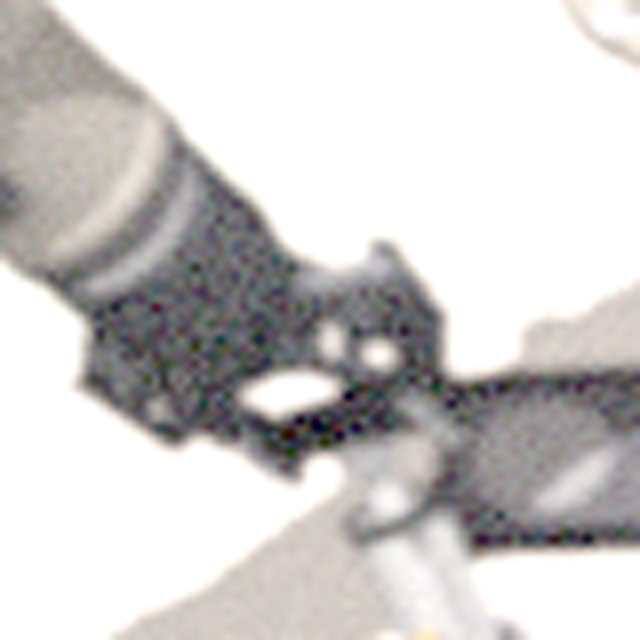

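Request:
move_arm(steps=[0.5,0,0,0,0,0,0,0.6,0,0,0,0,0,0,0.8,0,0,0,0,0,0,1,0,0,0,0,0,0,1,0,0,0,0,0,0], newtons=30)

```text
t: 35.2
eef_pos: [0.5316, -0.124, 0.1912]
tool_rot: [-0.209, 0.975, -0.002, -0.076]
contact_force: [1.1, 0.5, -0.4]
gripper_width: 1.0
```

```bash
python3 st.py; python3 -c "
from br import *
bright('scene','s24.png',170,150,80,80,8,2,.5,110)"
```

```text
t 35.2 pos [ 0.5316 -0.124   0.1912] z [-0.1474  0.407  -0.9015] y yaw -92.19 w 1.0 F [ 1.1  0.5 -0.4] T [-0.44 -0.13 -0.03]
q [-0.27  0.63  0.88  1.75 -0.73  1.45 -0.71]
```

View pics/s24.png

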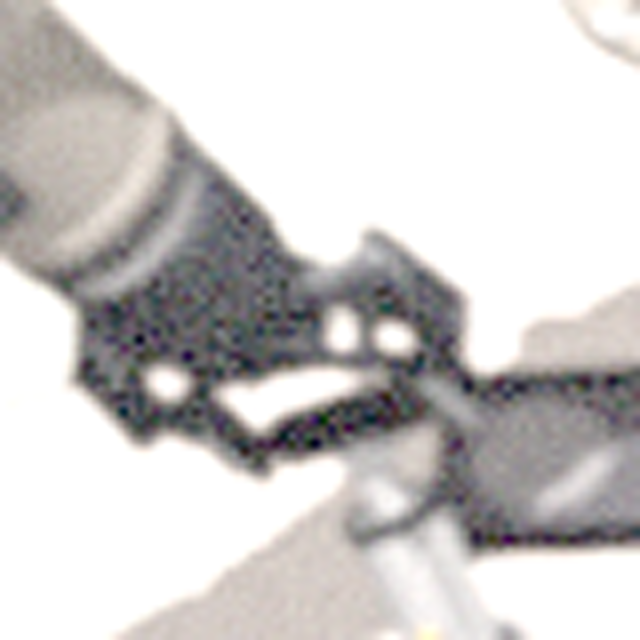

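Request:
move_arm(steps=[1,0.07,-0.2,0.45,0,0,0,1,0.15,-0.4,0.9,0,0,0,1,0.2,-0.6,1.35,0,0,0,1,0.3,-0.8,1.8,0,0,0,1,0.3,-0.8,1.8,0,0,0,1,0.3,-0.8,1.8,0,0,0,1,0.3,-0.8,1.8,0,0,0,1,0,-1,2,0,0,0])

```text
t: 36.1
eef_pos: [0.5484, -0.1792, 0.3124]
tool_rot: [-0.208, 0.975, -0.002, -0.075]
contact_force: [0.1, -0.0, -0.4]
gripper_width: 1.001
```

Request:
move_arm(steps=[1,-1,-3,2,0,0,0,1,-1,-3,2,0,0,0,1,-1,-3,1,0,0,0,1,-1,-3,0,0,0,0,1,0,-2,0,0,0,0,1,0,0,0,0,0,0])

```text
t: 36.7
eef_pos: [0.5064, -0.3223, 0.3617]
tool_rot: [-0.207, 0.975, -0.004, -0.075]
contact_force: [0.1, 0.3, -0.1]
gripper_width: 0.998
```

```bash
python3 st.py; python3 -c "
from br import *
bright('scene','s25.png',180,150,200,120,4,2,.6,150)
bright('top','t25.png',170,130,220,140,3.6,2,.6,150)"; python3 ring.py .617 -.0795 .085 d
```

```text
t 36.7 pos [ 0.5064 -0.3223  0.3617] z [-0.1443  0.4045 -0.9031] y yaw -92.49 w 0.998 F [ 0.1  0.3 -0.1] T [-0.43 -0.09  0.01]
q [ 0.07  0.63  0.93  1.33 -0.61  1.85 -0.61]
```

View pics/s25.png

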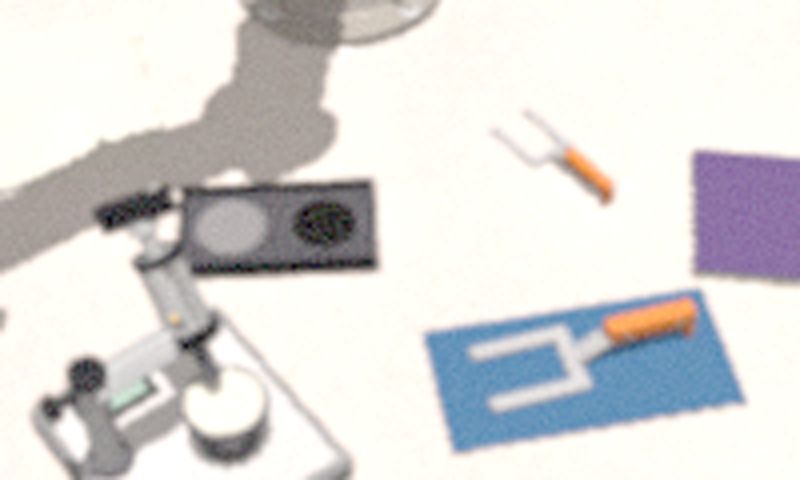

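View pics/t25.png

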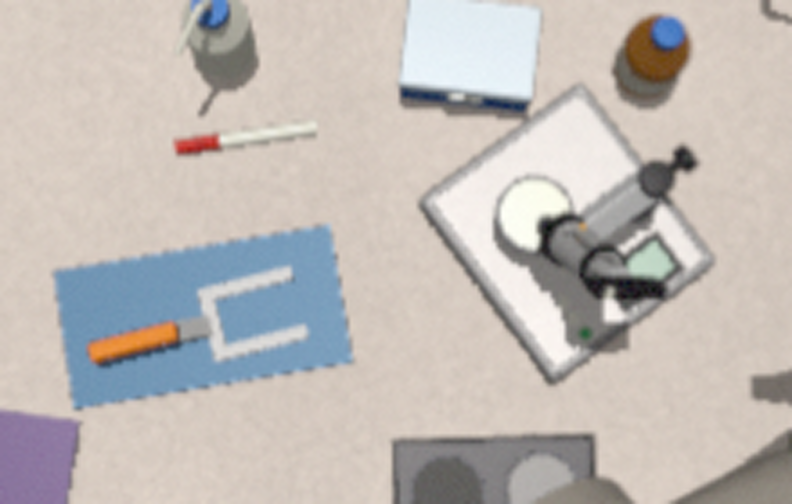

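View pics/rg_td.png

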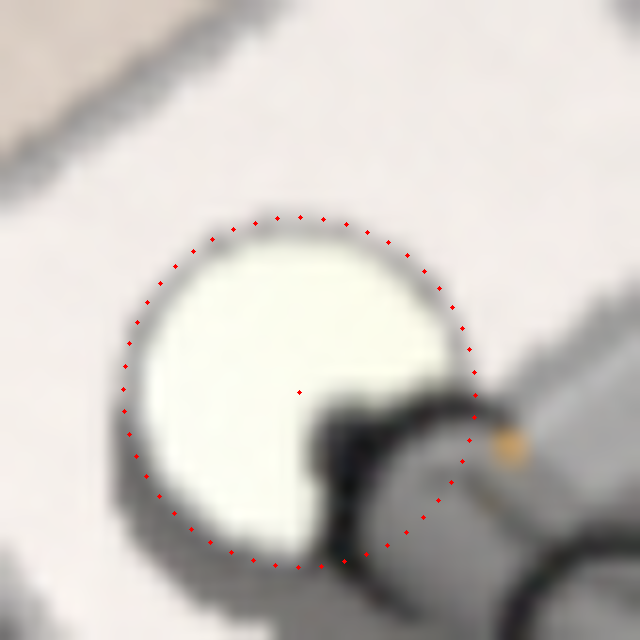

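View pics/rg_sd.png

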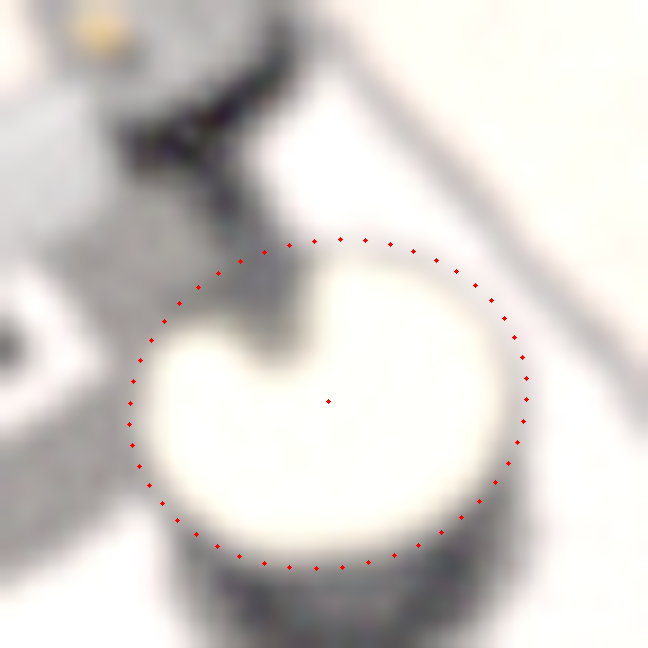

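```bash
python3 -c "
from station import order
print(order.hand_in())"; python3 st.py
```

```text
the job is handed in; nothing more can be done
None
the job is handed in; nothing more can be done
```

The job is done and handed in at about 37 s of the 72 s allowed. The tile lies on the stage, the empty lifter is back on its mat, and the probe is held down in its notch. The hand-in gave no verdict.

**What I did**
- I carried the white tile level on the larger lifter, gripping only the orange handle. I lowered it around the stage post and drew the empty lifter out towards the stand's +y side.
- I put the empty lifter back flat on the blue mat.
- I gripped the T-handle by its ends, pushed it about 44 mm, turned it about 45° clockwise and let it rise about 8 mm into the notch.

**Last checks**
- **Tile:** in both cameras it matches a 70 mm circle drawn at (0.617, -0.0795) m, at the height of a tile on the stage. That is within about 1–2 mm of where I measured the stage centre, though the cameras disagreed by up to 3 mm on that centre. The tile did not shift when the lifter was withdrawn or when the probe went down.
- **Probe:** the handle stayed down and turned after I opened the gripper, and the tool read almost no outside force.
- **Lifter and bystanders:** the last pictures show the lifter on the mat. The neighbouring things in view (marker, tip box, both bottles, tile case, small fork) look unmoved. The beaker and tube rack were outside the last crops, so I did not check them.

**What disagreed or failed**
- **Fingertips:** they stand about 35 mm farther back along the tool than the tool-frame description says. My first grasp closed on air above the lifter's handle, touching nothing, and I corrected for it from the pictures.
- **T-handle approach:** coming in at 35° along the probe's axis ran two joints up to the edge of their ranges (one read -0.34 against a -0.34 limit). I backed off and used a vertical grip on the bar's ends instead.

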